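Fetch the suspect cell from behind the others in a gravity rack

ROBOT

A 6-joint arm with a two-finger parallel gripper is mounted at the origin on a cart in front of the work surface, level with it; the furniture and walls round the work are solid. World frame = base frame: x ahead of the robot, y to its left, z up, the work surface at z = 0. Lengths are in mm, angles in rad, forces in N, time in s.
With the tool pointing down it reaches from about 350 to 800 mm from the base axis. Payload 7.3 kg.
Tool frame: the origin (TCP) lies between the finger pads; the fingertips stand 19 mm ahead of it and the grasp point (between the pads) is the TCP; z points along the fingers, y is the line along which they close (so a half turn about z gives the same grasp; the last joint's range is limited). The gripper opens to 85 mm and grips with 20 to 120 N. Pads are 22 mm wide; open, the fingers measure 114 mm over their backs; the gripper's body (76 mm by 85 mm) begins 54 mm behind the grasp point. The pads swing forward as they close: fully open they stand 13 mm farther back than shut.
Start: joints at [1.187, 0.342, 1.524, -0, 1.275, -0.146], TCP at [123.655, 510.247, 250.322] pointing down, gripper open.
Joint ranges: [-2.53, 2.53], [-0.77, 2.02], [0.04, 2.7], [-1, 4.14], [0.28, 2.66], [-3.11, 3.11]. Speed limits (rad/s): [2.57, 2.57, 3.14, 3.14, 3.14, 3.14].

INTERFACE

Orientations are given as a unit quaternion [x, y, z, w].
In Python, from bench import * gives the robot as it stands.
- The arm moves only by the tool step_arm, never from a script. Its argument "targets" is a list of rows, each a list of 3 entries, a list of its own where there are three numbers: the closure, from -1 (fully open) to 1 (shut), so that 0 is half open, then the shift along the tool's x, y, z in cm, then the turn, a rotation vector about the tool's x, y, z in units of 6 degrees (1.0 is 6 degrees). A call has 1 to 10 rows; each row is the pose to reach, as a shift and turn from the pose commanded when the call began, along the tool's axes at that moment; what a row does not reach only later rows make up. A row lasts 1/8 s, in which the tool goes at most 62.5 mm and 10.7 degrees, less where a joint would pass 70% of its speed; a pose out of reach is approached as far as the arm can. A call with a gripper value outside its range is refused whole. The fingers move at their own pace and stop on an object; "force" is the grip in N (left out, the last holds). Time passes only in rows, so rows that repeat a pose let the fingers close. It gives the time, the measured TCP pose, the force, the opening and the grip force at its end, in the units of the state.
- get_state(): the state, without advancing time (a new reading comes with each control period).
- grab_frame(name): name is "scene" or "top" or "wrist"; returns (picture, depth): 420x560x3 uint8, blue, green, red; 420x560 float32, mm along the optical axis (not along the pixel's ray), 0 where there is no reading.
- camera_params(name): a dict with "fovy" (degrees; the focal length in pixels is half the picture's height over the tangent of half this angle, whatever the lens; pixels are square), "cx", "cy" (the principal point, pixels), "xyz" and "rotation" of the camera in the world. Camera axes: x right, y up, looking along -z (the intrinsics and any distortion apply to the point x, -y, -z); pixel columns grow to the right and rows downward; lengths in mm; the calibration is good to about 2 mm. A picture is of the moment at which its call begins: read the wrist's pose just before it. camera_params takes no time and is no camera call; for the wrist camera it gives the pose at the moment of the call.
- job_done(): hands the job in; it is judged then, once.
The state is a dict: "clock": time; "qpos": joint angles; "joint_velocities": joint speeds; "joint_torque": joint torques, N m; "ee_pos": TCP position; "orientation": TCP orientation; "wrist_force": force on the tool from outside, world axes, zero at the start; "ft_torque": the same for the moment, N m; "opening": finger opening in mm; "grasp_force": force on a finger pad.
Only numpy, scipy, OpenCV 4.12 (cv2) and the standard library are available. Lean on these libraries where they do the work, as an engineer would, in place of code of your own. Each camera call takes 0.05 s, during which the arm holds its last target. There are 200 camera calls.

TASK

The red cell is the last of three in the sloped gravity rack and has to go on the black tester. Take the two cells in front of it out at the stop, one after the other, and park the blue one on the blue rest and the yellow one on the yellow rest; when the red cell has rolled down, lay it in the tester's trough, each cell centred on its rest. With the red cell on the tester, load the blue and yellow cells back into the rack from its upper end so that they stand in the same order as before; let no cell fall to the bench and leave the other things on the bench where they are.

Things in the scene. Friction and masses are not known exactly. Their poses are not given: they have to be found in the camera images.
- rack: fixed aluminium rack, deck 44 mm wide, sloping 5 deg down its -x to a black stop. Origin on the bench below the cell at the stop; x up the slope, y along the cells, z up. Cell centres (mm): (0,0,62) at the stop, (34,0,65), (68,0,68). From x=26 to 90 cheeks and arches (27 mm above the axes) with a rod keep them in: take them at the stop by the ends, which overhang 8 mm; the next rolls down.
- rack_load (a point): the open upper end of the rack, at (120, 0, 72.5 mm) in the rack's frame and with its axes: the centre of a cell resting on the deck there. A cell let go here (or up to 5 mm higher) lying along y rolls down by itself to the stop or to the next cell. The cheeks (2.5 mm clearance at each end of a cell) flare open from x = 90 to 104 mm; a lip ends the deck at x = 141 mm.
- cell_blue: battery cell, cylinder 34 mm in diameter and 60 mm long, flat ends, 0.14 kg, blue sleeve with a thin white band near one end. Origin at its centre; its own y axis is the cylinder axis (horizontal), either way round. It rolls about y, so its roll, pitch and yaw may come out flipped: use the direction of its y axis only. At the start it is first or second in the rack.
- cell_yellow: battery cell, cylinder 34 mm in diameter and 60 mm long, flat ends, 0.14 kg, yellow sleeve with a thin white band near one end. Origin at its centre; its own y axis is the cylinder axis (horizontal), either way round. It rolls about y, so its roll, pitch and yaw may come out flipped: use the direction of its y axis only. At the start it is first or second in the rack.
- cell_red: battery cell, cylinder 34 mm in diameter and 60 mm long, flat ends, 0.14 kg, red sleeve with a thin white band near one end. Origin at its centre; its own y axis is the cylinder axis (horizontal), either way round. It rolls about y, so its roll, pitch and yaw may come out flipped: use the direction of its y axis only. At the start it is third in the rack.
- rest_blue: fixed blue plastic rest with a V trough, base 62 x 44 mm, origin at the centre of its underside. The trough runs along y; a cell in it has its centre at (0, 0, 42 mm) and its ends overhang by 8 mm each side, so fingers can hold it by its flat ends from above.
- rest_yellow: fixed yellow plastic rest with a V trough, base 62 x 44 mm, origin at the centre of its underside. The trough runs along y; a cell in it has its centre at (0, 0, 42 mm) and its ends overhang by 8 mm each side, so fingers can hold it by its flat ends from above.
- tester: fixed black plastic rest with a V trough, base 62 x 44 mm, origin at the centre of its underside. The trough runs along y; a cell in it has its centre at (0, 0, 42 mm) and its ends overhang by 8 mm each side, so fingers can hold it by its flat ends from above. It is the tester: brass strips in the trough; at x = 30 to 56 mm a housing 60 mm wide, 30 mm high, with a green display.
- flux_tin: bystander: round red and cream tin, 50 mm in diameter, 23 mm high, origin at the centre of its underside. Leave alone.
- side_cutter: bystander: red-handled side cutter lying flat, 117 x 47 x 11 mm, origin at the centre of its underside. Leave alone.
Not all that is in view belongs to the job. What is shaped like the cell_red but pink is not meant. Leave any green or pink look-alike of the cell_yellow alone.

How it is judged (in metres and radians):
On the way, in this order (a step that is already met when the one before it is completed fails the run):
1. the first cell lies on the rest of its colour (((x of cell_blue in the frame of rest_blue between -0.008 and 0.008 m and y of cell_blue in the frame of rest_blue between -0.01 and 0.01 m and z of cell_blue in the frame of rest_blue between 0.036 and 0.048 m and angle between the y axis of cell_blue and the y axis of rest_blue, either way round below 0.2 rad and linear speed of cell_blue below 0.03 m/s) or (x of cell_yellow in the frame of rest_yellow between -0.008 and 0.008 m and y of cell_yellow in the frame of rest_yellow between -0.01 and 0.01 m and z of cell_yellow in the frame of rest_yellow between 0.036 and 0.048 m and angle between the y axis of cell_yellow and the y axis of rest_yellow, either way round below 0.2 rad and linear speed of cell_yellow below 0.03 m/s))), for 0.2 s.
2. the blue and the yellow cell lie on their rests (x of cell_blue in the frame of rest_blue between -0.008 and 0.008 m and y of cell_blue in the frame of rest_blue between -0.01 and 0.01 m and z of cell_blue in the frame of rest_blue between 0.036 and 0.048 m and angle between the y axis of cell_blue and the y axis of rest_blue, either way round below 0.2 rad and linear speed of each of cell_blue, cell_yellow below 0.03 m/s and x of cell_yellow in the frame of rest_yellow between -0.008 and 0.008 m and y of cell_yellow in the frame of rest_yellow between -0.01 and 0.01 m and z of cell_yellow in the frame of rest_yellow between 0.036 and 0.048 m and angle between the y axis of cell_yellow and the y axis of rest_yellow, either way round below 0.2 rad), for 0.2 s.
3. the red cell lies on the tester while the other two are still on their rests (all of step 2 and x of cell_red in the frame of tester between -0.008 and 0.008 m and y of cell_red in the frame of tester between -0.01 and 0.01 m and z of cell_red in the frame of tester between 0.036 and 0.048 m and angle between the y axis of cell_red and the y axis of tester, either way round below 0.2 rad and linear speed of cell_red below 0.03 m/s), for 0.2 s.
At the end, for the whole second after the job is handed in: the red cell lies in the tester's trough (within 8 mm across, 10 mm along, 6 mm in height, 0.2 rad), the blue and the yellow cell are back in the rack, each within 12 mm of where it stood at the start (so in the same order, down against the stop), all released and at rest (x of cell_red in the frame of tester between -0.008 and 0.008 m and y of cell_red in the frame of tester between -0.01 and 0.01 m and z of cell_red in the frame of tester between 0.036 and 0.048 m and angle between the y axis of cell_red and the y axis of tester, either way round below 0.2 rad and linear speed of cell_red below 0.03 m/s and distance of each of cell_blue, cell_yellow from where it was at the start of the episode below 0.012 m and linear speed of each of cell_blue, cell_yellow below 0.02 m/s and contact force between the fingers and cell_blue below 0.2 N and contact force between the fingers and cell_yellow below 0.2 N and contact force between the fingers and cell_red below 0.2 N); the robot touches nothing.
It fails at once if the blue cell falls to the bench (height (world z) of cell_blue below 0.024 m).
It fails at once if the yellow cell falls to the bench (height (world z) of cell_yellow below 0.024 m).
It fails at once if the red cell falls to the bench (height (world z) of cell_red below 0.024 m).
It fails at once if the flux tin is disturbed (distance of flux_tin from where it was at the start of the episode above 0.03 m).
It fails at once if the side cutter is disturbed (distance of side_cutter from where it was at the start of the episode above 0.03 m).
It also fails if it takes over 96 s, if anything falls off the work surface, if the arm or the gripper's body presses on something with over 40 N, if the wrist force passes 120 N, or if a joint passes its speed limit or range.

## Working session

There is one attempt and no reset: what is moved stays moved. The work goes in short steps, Python scripts to look and compute and a tool call to move; the robot and the scene stay as the last step left them, time stands still between calls to the robot, and variables do not carry over. Pictures are saved under pics/ and viewed, at most 14 in all, crops included, and the job is handed in when it is done.

Besides the shell and the picture viewer there is one more tool, called after "Request:" as name(argument=value, ...), one argument or row to a line, values as JSON. step_arm: Moves the arm, as the interface text tells. Its arguments: {"type":"object","properties":{"targets":{"type":"array"},"force":{"type":"number"}},"required":["targets"]}

```bash
mkdir -p pics; ls; python3 - <<'E'
from bench import *
import cv2,numpy as np
for n in("scene","top"):
    p,d=grab_frame(n); cv2.imwrite(f"pics/{n}0.png",p); np.save(f"pics/{n}0.npy",d); print(n,camera_params(n), (d>0).mean())
print(get_state())
E
```

```text
pics
scene {'fovy': 56.140754511854716, 'cx': 285.4552021622304, 'cy': 211.85191584165207, 'xyz': array([ 192.30692028, -490.55425342,  717.23250983]), 'rotation': array([ 0.34775745, -0.09960008, -0.26552809,  0.89366628])} 0.9960501700680272
top {'fovy': 56.585623383205025, 'cx': 279.71620138745755, 'cy': 205.87484881971005, 'xyz': array([443.76762355, -38.9149585 , 935.05532413]), 'rotation': array([ 0.02742364, -0.03011463, -0.70573725,  0.70730191])} 0.9961224489795918
{'clock': 0.1, 'qpos': array([ 1.18700200e+00,  3.42650706e-01,  1.52493513e+00,  1.97154882e-05,
        1.27542438e+00, -1.46016163e-01]), 'joint_velocities': array([-0.00061004, -0.00112293, -0.00259501, -0.00120727,  0.00011542,
       -0.00010004]), 'joint_torque': array([ 2.76354622e-03, -4.34445047e+01, -2.46496439e+01,  3.02744718e-05,
        4.62677999e-03, -1.85280834e-05]), 'ee_pos': array([123.51163923, 509.91094592, 249.69190333]), 'orientation': array([ 1.18612029e-01,  9.92940423e-01, -6.81591453e-04, -1.94672287e-04]), 'wrist_force': array([0.38853386, 0.21109514, 1.33700469]), 'ft_torque': array([ 0.02825862, -0.05876674, -0.00572758]), 'grasp_force': 0.0, 'opening': 85.26586989133415}
```

View pics/top0.png

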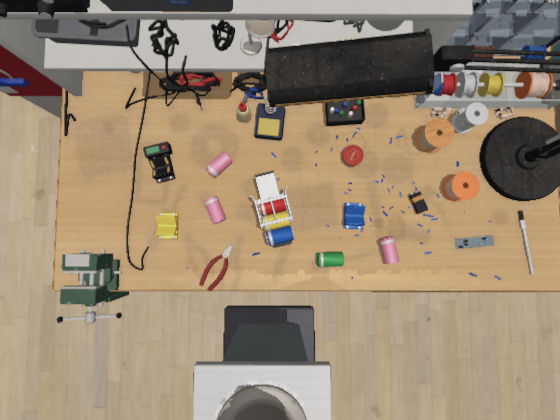

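View pics/scene0.png

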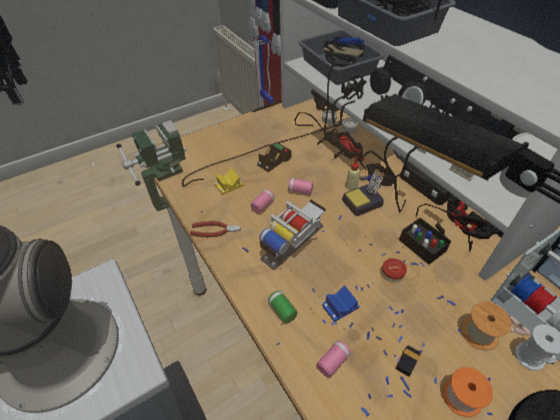

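The top view shows the following (column, row):
- **Rack:** blue cell (280,236), yellow (274,220) and red (274,207). The stop is at the bottom and the upper end at (266,185).
- **Rests:** yellow (168,226), blue (354,215). The tester, with its green display, is at (160,160).
- **Look-alikes for the cells:** pink at (219,164), (214,210) and (390,250), green at (330,259).
- **Other round or red things:** red tin (353,156), cutter (216,270).
- **Look-alike for the tester:** black and yellow meter (270,122).

I choose the blue cell in the rack, and the rests as listed.

```bash
cat > h.py <<'E'
from bench import *
import cv2,numpy as np
from scipy.spatial.transform import Rotation as R
def cloud(n,p,d,c=None):
    c=c or camera_params(n); f=210/np.tan(np.radians(c["fovy"]/2))
    v,u=np.mgrid[:420,:560]
    q=np.dstack([(u-c["cx"])/f*d,-(v-c["cy"])/f*d,-d])
    return q@R.from_quat(c["rotation"]).as_matrix().T+c["xyz"]
def hsv(p): return cv2.cvtColor(p,cv2.COLOR_BGR2HSV)
E
cat > m.py <<'E'
from h import *
p=cv2.imread("pics/top0.png");d=np.load("pics/top0.npy");P=cloud("top",p,d);H=hsv(p)
out=[cv2.resize(p[y-40:y+40,x-40:x+40],(400,400),interpolation=2) for x,y in((273,205),(168,226),(354,215),(160,160))]
cv2.imwrite("pics/crops.png",cv2.resize(np.vstack([np.hstack(out[:2]),np.hstack(out[2:])]),(600,600)))
print("bench z",[P[y,x].round(1) for x,y in((120,200),(310,180),(420,240))])
for n,(x,y),hr in(("blue",(280,236),(100,125)),("yel",(275,220),(20,35)),("red",(274,207),(0,8)),("rY",(168,226),(20,35)),("rB",(354,215),(100,125))):
    m=(H[...,0]>=hr[0])&(H[...,0]<=hr[1])&(H[...,1]>120)&(H[...,2]>60)
    w=np.zeros_like(m);w[y-18:y+19,x-20:x+21]=1;m&=w
    m&=P[...,2]>8
    q=P[m]; r=cv2.minAreaRect(q[:,:2].astype(np.float32))
    print(n,m.sum(),"rect",np.round(r[0],1),np.round(r[1],1),round(r[2],1),"zmax",np.percentile(q[:,2],[5,50,97]).round(1))
E
python3 m.py
```

```text
bench z [array([533.2, 341.3,   0.6]), array([ 582.8, -115.4,    1.4]), array([ 439. , -377. ,    2.6])]
blue 302 rect [449.  -42.2] [32.2 53.6] 14.1 zmax [68.3 76.9 81.3]
yel 221 rect [471.2 -36. ] [54.7 54.9] 13.6 zmax [68.7 78.7 84.3]
red 218 rect [484.5 -33.9] [81.  54.3] 16.4 zmax [72.9 83.7 87.3]
rY 485 rect [473.9 103.3] [ 61.6 284.2] 0.3 zmax [ 9.4 26.9 37.5]
rB 432 rect [ 487.3 -137.1] [ 63.3 205.3] 6.8 zmax [10.5 28.5 38.5]
```

View pics/crops.png

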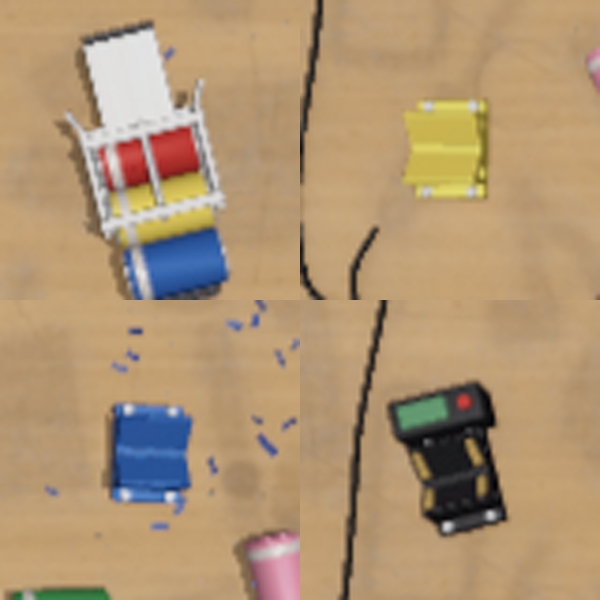

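The crop shows the rack with blue at the stop, then yellow, then red. The rests are clean, with V valleys and white screws, and the tester has its green display at the up-left end. I'll refine the poses, including the rests' outlines.

```bash
cat > m2.py <<'E'
from h import *
p=cv2.imread("pics/top0.png");d=np.load("pics/top0.npy");P=cloud("top",p,d);H=hsv(p);c=camera_params("top")
f=210/np.tan(np.radians(c["fovy"]/2));M=R.from_quat(c["rotation"]).as_matrix()
def ray(uv,z):
    uv=np.atleast_2d(uv);r=np.c_[(uv[:,0]-c["cx"])/f,-(uv[:,1]-c["cy"])/f,-np.ones(len(uv))]@M.T
    return c["xyz"]+r*((z-c["xyz"][2])/r[:,2])[:,None]
for n,(x,y),hr,s,z in(("blue",(280,236),(100,125),120,62),("rY",(168,226),(20,35),120,20),("rB",(354,215),(100,125),120,20),("T",(162,166),(0,180),0,20),("disp",(157,150),(45,85),60,30)):
    m=(H[...,0]>=hr[0])&(H[...,0]<=hr[1])&(H[...,1]>=s)&((H[...,2]>60) if n!="T" else H[...,2]<75)
    w=np.zeros_like(m);w[y-26:y+27,x-26:x+27]=1;m=(m&w).astype(np.uint8)
    k,L,S,C=cv2.connectedComponentsWithStats(m);i=1+S[1:,4].argmax()
    cn=cv2.findContours((L==i).astype(np.uint8),0,1)[0][0][:,0]
    q=ray(cn,z);r=cv2.minAreaRect(q[:,:2].astype(np.float32))
    print(n,S[i,4],"rect",np.round(r[0],1),np.round(r[1],1),round(r[2],1),"z",np.percentile(P[L==i][:,2],[5,50,95]).round(1))
cw=camera_params("wrist");s=get_state();T=R.from_quat(s["orientation"])
print("wrist in tool",T.inv().apply(cw["xyz"]-s["ee_pos"]).round(1),(T.inv()*R.from_quat(cw["rotation"])).as_matrix().round(2),cw["fovy"],T.as_matrix().round(3))
E
python3 m2.py
```

```text
blue 292 rect [450.3 -47.3] [32.4 44.4] 14.1 z [68.2 76.9 81. ]
rY 521 rect [472.9 222.8] [60.8 54.5] 0.1 z [ 7.4 26.3 37.1]
rB 437 rect [ 495.  -216.5] [45.6 57.7] 85.4 z [10.2 28.4 37.7]
T 587 rect [620.8 241. ] [90.1 62.7] 14.5 z [ 8.6 27.6 36.2]
disp 90 rect [650.  258.1] [16.3 30.6] 14.5 z [27.9 31.  33.3]
wrist in tool [  66.5    1.  -123.2] [[-0.    0.96  0.26]
 [ 1.    0.    0.  ]
 [ 0.    0.26 -0.96]] 67.51378280742864 [[-0.972  0.236 -0.001]
 [ 0.236  0.972 -0.001]
 [ 0.    -0.001 -1.   ]]
```

```bash
cat >> h.py <<'E'
def go(x,y,z,yaw):
    """shift (cm, tool axes) and turn (6-deg units) from here; yaw = world angle (deg) of the rack/rest x axis; tool x = -that"""
    s=get_state();T=R.from_quat(s["orientation"]);a=np.radians(yaw);c,n=np.cos(a),np.sin(a)
    G=R.from_matrix(np.array([[-c,-n,0],[-n,c,0],[0,0,-1]]).T) # columns: tool x,y,z
    print("to",(x,y,z,yaw),"shift",(T.inv().apply(np.array([x,y,z])-s["ee_pos"])/10).round(2),"turn",(np.degrees((T.inv()*G).as_rotvec())/6).round(2),"at",s["ee_pos"].round(1),"t",round(s["clock"],2))
E
python3 -c "
from h import *
go(440,-42,210,14)"
```

```text
to (440, -42, 210, 14) shift [-43.76 -46.18   4.02] turn [-0.01 -0.01 -4.6 ] at [123.5 509.9 249.7] t 0.1
```

Request:
step_arm(
  targets=[
    [-1, [-4.4, -4.6, 0.4], [0, 0, -0.5]],
    [-1, [-8.8, -9.2, 0.8], [0, 0, -1]],
    [-1, [-13.1, -13.9, 1.2], [0, 0, -1.5]],
    [-1, [-17.5, -18.5, 1.6], [0, 0, -2]],
    [-1, [-21.9, -23.1, 2], [0, 0, -2.5]],
    [-1, [-26.3, -27.7, 2.4], [0, 0, -3]],
    [-1, [-30.6, -32.3, 2.8], [0, 0, -3.5]],
    [-1, [-35, -37, 3.2], [0, 0, -4]],
    [-1, [-39.4, -41.6, 3.6], [0, 0, -4.6]],
    [-1, [-43.8, -46.2, 4], [0, 0, -4.6]],
  ],
)

```text
clock: 1.35
ee_pos: [434.6, -32.9, 210.9]
orientation: [-0.122, 0.993, 0.0, 0.0]
wrist_force: [1.6, 1.1, -0.3]
opening: 85.2
grasp_force: 0.0
```

Request:
step_arm(
  targets=[
    [-1, [0, 0, 0], [0, 0, 0]],
    [-1, [0, 0, 0], [0, 0, 0]],
    [-1, [0, 0, 0], [0, 0, 0]],
  ],
)

```text
clock: 1.72
ee_pos: [433.5, -29.7, 211.1]
orientation: [-0.122, 0.992, 0.0, -0.0]
wrist_force: [-0.4, 0.7, -0.7]
opening: 85.3
grasp_force: 0.0
```

```bash
python3 - <<'E'
from h import *
c=camera_params("wrist");p,d=grab_frame("wrist");cv2.imwrite("pics/w1.png",p);np.save("pics/w1.npy",d);np.save("pics/w1c.npy",c,allow_pickle=True)
s=get_state();print(s["ee_pos"],s["clock"],c["cx"],c["cy"],c["xyz"])
go(440,-42,210,14)
E
```

```text
[433.57149134 -29.65886979 211.24862184] 1.775 276.37413037329924 209.761512956165 [369.16961098 -44.93150381 334.35080164]
to (440, -42, 210, 14) shift [-0.32 -1.35  0.12] turn [0.   0.   0.01] at [433.6 -29.7 211.2] t 1.77
```

View pics/w1.png

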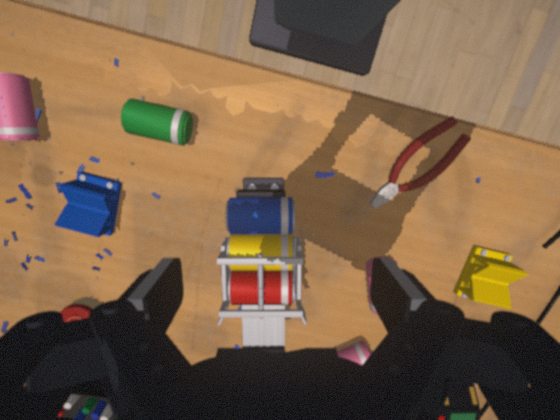

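The wrist view shows the blue cell at (260,215) against the stop (263,186), yellow at (262,248) and red at (260,288). The blue rest is at (90,205) and the yellow rest at (492,277). Next I'll measure the cell's ends and the rests from this view.

```bash
cat > m3.py <<'E'
from h import *
def cell(P,H,seed,hr,rad=45,zr=(0,200)):
    x,y=seed;w=np.zeros(P.shape[:2],bool);w[max(0,y-rad):y+rad,max(0,x-rad):x+rad]=1
    m=w&(H[...,0]>=hr[0])&(H[...,0]<=hr[1])&(H[...,1]>110)&(H[...,2]>30)&(P[...,2]>zr[0])&(P[...,2]<zr[1])
    k,L,S,C=cv2.connectedComponentsWithStats(m.astype(np.uint8));i=1+S[1:,4].argmax()
    return L==i
def rect(q):
    r=cv2.minAreaRect(q[:,:2].astype(np.float32));return np.round(r[0],1),np.round(r[1],1),round(r[2],1)
if __name__=="__main__":
    p=cv2.imread("pics/w1.png");d=np.load("pics/w1.npy");c=np.load("pics/w1c.npy",allow_pickle=True).item();P=cloud("wrist",p,d,c);H=hsv(p)
    for n,s,hr,rad in(("blue",(260,215),(100,130),45),("yel",(262,248),(18,35),40),("red",(260,288),(0,10),35),("rB",(90,205),(100,130),50),("rY",(492,277),(18,35),50)):
        m=cell(P,H,s,hr,rad);m=cv2.erode(m.astype(np.uint8),np.ones((3,3)))>0;q=P[m];z=q[:,2];t=q[z>np.percentile(z,99)-1.5]
        v,u=np.nonzero(m)
        print(n,m.sum(),rect(q),"z",np.percentile(z,[2,50,99]).round(1),"ridge",t.mean(0).round(1),"u",u.min(),u.max(),"v",v.min(),v.max())
    # blue row incl. band: points z>55 near the blue cell, in rack coords yaw 14
    w=np.zeros(d.shape,bool);w[192:232,215:310]=1;q=P[w&(P[...,2]>66)];a=np.radians(14)
    for b in(12,13,14,15,16):
        a=np.radians(b);r=q[:,:2]@np.array([[np.cos(a),-np.sin(a)],[np.sin(a),np.cos(a)]]);print(b,len(q),np.percentile(r,[1,99],axis=0).round(1).tolist())
    print("wood",[P[y,x].round(1) for x,y in((330,230),(160,180),(450,240))])
E
python3 m3.py
```

```text
blue 1494 (array([448.4, -45.3]), array([27.5, 41.7]), 14.0) z [68.3 76.7 79.4] ridge [450.4 -44.6  78.5] u 229 278 v 199 231
yel 927 (array([474.1, -38.7]), array([13.9, 43.2]), 14.2) z [68.5 77.3 81.8] ridge [479.  -38.8  80.9] u 230 279 v 236 255
red 725 (array([516. , -38.5]), array([27.3, 22.4]), 14.2) z [73.2 82.5 85.3] ridge [518.3 -37.7  84.3] u 231 256 v 273 303
rB 2428 (array([ 494.5, -223.4]), array([63.5, 57.6]), 87.7) z [ 9.  26.4 36.5] ridge [ 487.7 -212.7   35.8] u 57 118 v 173 234
rY 2398 (array([471.9, 223.3]), array([59.9, 44. ]), 0.7) z [ 4.9 24.6 36.1] ridge [469.6 223.5  35.4] u 455 526 v 246 307
12 2250 [[414.6, -161.3], [442.7, -103.1]]
13 2250 [[412.6, -168.9], [440.1, -110.5]]
14 2250 [[410.3, -176.3], [437.6, -117.9]]
15 2250 [[407.6, -183.6], [435.0, -125.3]]
16 2250 [[404.6, -190.9], [432.4, -132.7]]
wood [array([466.1,  41.3,  -0.7]), array([ 455.8, -152.5,   -0. ]), array([444.5, 176.8,  -0.7])]
```

Request:
step_arm(
  targets=[
    [-1, [-1.1, -1.4, 3], [0, 0, 0]],
    [-1, [-1.1, -1.4, 7], [0, 0, 0]],
    [-1, [-1.1, -1.4, 10], [0, 0, 0]],
    [-1, [-1.1, -1.4, 12], [0, 0, 0]],
    [-1, [-1.1, -1.4, 13.5], [0, 0, 0]],
    [-1, [-1.1, -1.4, 14.5], [0, 0, 0]],
    [-1, [-1.1, -1.4, 14.5], [0, 0, 0]],
    [-1, [-1.1, -1.4, 14.5], [0, 0, 0]],
  ],
  force=35,
)

```text
clock: 2.78
ee_pos: [448.5, -41.6, 66.7]
orientation: [-0.122, 0.993, -0.0, 0.0]
wrist_force: [-0.5, -0.4, -0.5]
opening: 85.2
grasp_force: 0.0
```

```bash
python3 - <<'E'
from h import *
go(448,-40.5,65,14)
c=camera_params("wrist");p,d=grab_frame("wrist");cv2.imwrite("pics/w2.png",p)
E
```

```text
to (448, -40.5, 65, 14) shift [0.02 0.12 0.17] turn [-0.    0.01  0.  ] at [448.5 -41.6  66.7] t 2.77
```

View pics/w2.png

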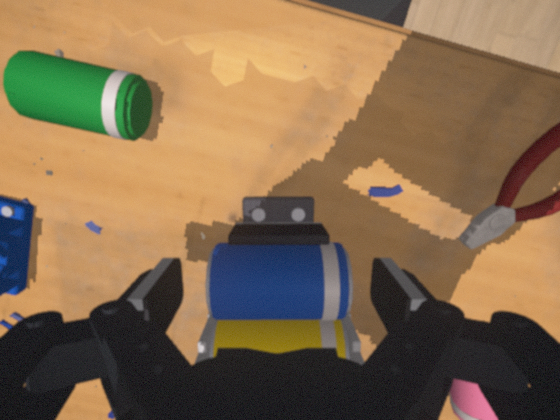

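The blue cell (280,283) sits centred between the pads (182 to 372). I'll close, check the grip, then lift.

Request:
step_arm(
  targets=[
    [1, [0, 0.1, 0.2], [0, 0, 0]],
    [1, [0, 0.1, 0.2], [0, 0, 0]],
    [1, [0, 0.1, 0.2], [0, 0, 0]],
    [1, [0, 0.1, 0.2], [0, 0, 0]],
    [1, [0, 0.1, 0.2], [0, 0, 0]],
    [1, [0, 0.1, 0.2], [0, 0, 0]],
  ],
  force=35,
)

```text
clock: 3.58
ee_pos: [447.9, -40.6, 64.4]
orientation: [-0.122, 0.993, 0.0, 0.0]
wrist_force: [-2.1, 1.8, 5.8]
opening: 59.6
grasp_force: 37.6
```

Request:
step_arm(
  targets=[
    [1, [0, 0, -1.5], [0, 0, 0]],
    [1, [0, 0, -4], [0, 0, 0]],
    [1, [0, 0, -7.5], [0, 0, 0]],
    [1, [0, 0, -11.5], [0, 0, 0]],
    [1, [0.3, -4, -12.5], [0, 0, 1]],
    [1, [0.6, -8, -12.5], [0, 0, 2]],
    [1, [1, -12, -12.5], [0, 0, 3]],
    [1, [1, -13.1, -12.5], [0, 0, 3.1]],
    [1, [1, -13.1, -12.5], [0, 0, 3.1]],
    [1, [1, -13.1, -12.5], [0, 0, 3.1]],
  ],
)

```text
clock: 4.82
ee_pos: [469.4, -169.2, 188.8]
orientation: [0.04, 0.999, 0.0, -0.0]
wrist_force: [0.4, 0.1, -1.6]
opening: 59.3
grasp_force: 40.6
```

```bash
cat > look.py <<'E'
import sys
from m3 import *
def shot(n):
    for _ in range(1):
        c=camera_params("wrist");p,d=grab_frame("wrist")
    cv2.imwrite(f"pics/{n}.png",p);np.save(f"pics/{n}.npy",d);np.save(f"pics/{n}c.npy",c,allow_pickle=True)
    return p,d,c,cloud("wrist",p,d,c),hsv(p)
E
python3 - <<'E'
from look import *
p,d,c,P,H=shot("w3")
m=(H[...,0]>100)&(H[...,0]<130)&(H[...,1]>110)&(H[...,2]>30)&(P[...,2]>3)&(P[...,2]<60)
q=P[m];print(get_state()["ee_pos"],m.sum(),rect(q),np.percentile(q,[2,50,98],axis=0).round(1))
E
```

```text
[ 469.54402646 -169.13606132  188.92419604] 2068 (array([ 499. , -207.8]), array([410.1, 284.2]), 78.0) [[ 467.3 -234.4    8.7]
 [ 489.8 -213.1   26.1]
 [ 510.7 -192.7   36. ]]
```

View pics/w3.png

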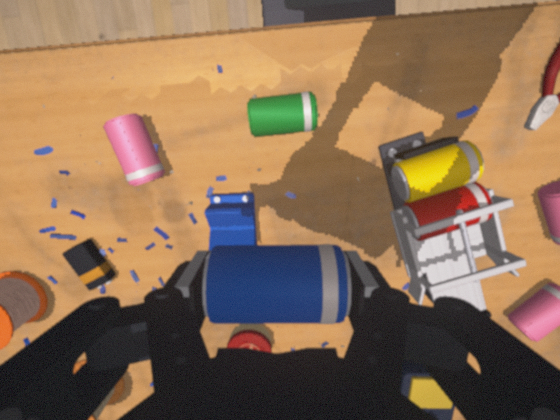

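The yellow and red cells have rolled down to the stop. The blue cell is held at (280,283), and the blue rest, partly hidden behind it, shows at (231,218).

```bash
python3 - <<'E'
from look import *
p=cv2.imread("pics/w3.png");d=np.load("pics/w3.npy");c=np.load("pics/w3c.npy",allow_pickle=True).item();P=cloud("wrist",p,d,c);H=hsv(p)
m=cell(P,H,(231,218),(100,130),40,(3,60))
a=np.radians(-4.6)
q=P[m];print(m.sum(),rect(q))
for v in range(194,246,3):
    u=np.nonzero(m[v])[0]
    if len(u)>20: print(v,u.min(),u.max(),P[v,u.min()+2].round(1),P[v,u.max()-2].round(1),"mid",P[v,(u.min()+u.max())//2].round(1))
E
```

```text
2020 (array([ 490.7, -213.3]), array([43. , 49.2]), 86.4)
197 221 252 [ 468.4 -221.2    9.2] [ 470.4 -194.5    9.6] mid [ 469.5 -208.4    9. ]
200 221 252 [ 471.3 -221.4    9.9] [ 473.2 -194.7   10.7] mid [ 472.3 -208.6    9.7]
203 219 252 [ 473.6 -223.3   12.4] [ 474.8 -194.4   16.9] mid [ 474.5 -209.5   13. ]
209 207 252 [ 473.4 -230.8   33.3] [ 476.3 -193.1   34. ] mid [ 474.7 -212.3   34.2]
212 206 253 [ 475.4 -231.3   36.4] [ 478.8 -192.4   35.3] mid [ 477.2 -212.4   35.2]
215 206 253 [ 478.7 -232.1   34.6] [ 482.5 -193.    32.3] mid [ 480.8 -213.3   32.6]
218 208 253 [ 483.  -231.8   30.1] [ 486.  -193.5   30.1] mid [ 484.5 -213.1   30. ]
221 209 253 [ 486.8 -232.    27.2] [ 490.2 -194.2   26.1] mid [ 488.4 -213.1   26.9]
224 210 254 [ 490.8 -232.2   24. ] [ 494.5 -194.    21.9] mid [ 492.7 -213.2   22.9]
227 211 254 [ 495.1 -232.5   20.3] [ 498.7 -194.7   18.4] mid [ 496.9 -214.2   19.4]
230 211 254 [ 498.4 -233.1   19.6] [ 403.4 -163.1  312.1] mid [ 499.4 -214.2   21.1]
233 211 254 [ 500.3 -232.6   23.1] [ 502.7 -194.6   24.8] mid [ 501.5 -214.1   23.8]
236 211 254 [ 503.  -232.8   24.1] [ 505.1 -194.7   26.7] mid [ 504.3 -214.3   24.8]
239 210 255 [ 505.1 -233.6   26.6] [ 507.8 -193.9   28. ] mid [ 506.6 -214.3   26.9]
242 210 255 [ 507.7 -233.6   28.1] [ 510.3 -194.1   29.3] mid [ 509.  -214.3   28.6]
```

```bash
python3 -c "
from h import *
go(496,-213.5,46,-4.7)"
```

```text
to (496, -213.5, 46, -4.7) shift [-3.   -4.22 14.29] turn [ 0.01 -0.01  0.03] at [ 469.5 -169.1  188.9] t 4.88
```

Request:
step_arm(
  targets=[
    [1, [-1.5, -2, 2], [0, 0, 0]],
    [1, [-3, -4.2, 5], [0, 0, 0]],
    [1, [-3, -4.2, 8], [0, 0, 0]],
    [1, [-3, -4.2, 11], [0, 0, 0]],
    [1, [-3, -4.2, 12.5], [0, 0, 0]],
    [1, [-3, -4.2, 13.5], [0, 0, 0]],
    [1, [-3, -4.2, 14.3], [0, 0, 0]],
    [1, [-3, -4.2, 14.3], [0, 0, 0]],
    [1, [-3, -4.2, 14.3], [0, 0, 0]],
  ],
)

```text
clock: 6.0
ee_pos: [496.7, -214.8, 46.7]
orientation: [0.04, 0.999, -0.0, 0.001]
wrist_force: [-0.0, -0.2, -1.7]
opening: 59.3
grasp_force: 40.6
```

Request:
step_arm(
  targets=[
    [1, [0, 0.1, 0.1], [0, 0, 0]],
    [1, [0, 0.1, 0.2], [0, 0, 0]],
    [1, [0, 0.1, 0.2], [0, 0, 0]],
  ],
)

```text
clock: 6.38
ee_pos: [496.7, -214.0, 45.7]
orientation: [0.04, 0.999, -0.001, 0.001]
wrist_force: [-3.6, 0.7, 10.5]
opening: 59.5
grasp_force: 42.2
```

Request:
step_arm(
  targets=[
    [0.2, [0, 0, 0], [0, 0, 0]],
    [-0.2, [0, 0, 0], [0, 0, 0]],
    [-1, [0, 0, 0], [0, 0, 0]],
    [-1, [0, 0, 0], [0, 0, 0]],
    [-1, [0, 0, -2], [0, 0, 0]],
    [-1, [0, 0, -6], [0, 0, 0]],
    [-1, [0, 0, -11], [0, 0, 0]],
    [-1, [0, 0, -15], [0, 0, 0]],
    [-1, [0, 0, -15], [0, 0, 0]],
  ],
)

```text
clock: 7.5
ee_pos: [497.9, -214.4, 197.3]
orientation: [0.04, 0.999, -0.002, 0.003]
wrist_force: [-0.2, -0.2, 0.2]
opening: 85.5
grasp_force: 0.0
```

```bash
python3 - <<'E'
from look import *
p,d,c,P,H=shot("w4")
m=(H[...,0]>100)&(H[...,0]<130)&(H[...,1]>110)&(H[...,2]>30)&(P[...,2]>42)&(P[...,2]<70)
q=P[m];print(get_state()["ee_pos"],m.sum(),rect(q),np.percentile(q,[2,50,98],axis=0).round(1))
go(448.5,-40.5,180,14); go(448,-40.5,65,14)
E
```

```text
[ 496.88448294 -213.79322415  195.13182671] 1898 (array([ 497. , -213.6]), array([54.4, 33.5]), 87.6) [[ 480.4 -239.2   45.1]
 [ 493.2 -217.    56.3]
 [ 510.9 -187.2   59.2]]
to (448.5, -40.5, 180, 14) shift [ 6.22 16.88  1.48] turn [-0.01  0.02 -3.1 ] at [ 496.9 -213.8  195.1] t 7.55
to (448, -40.5, 65, 14) shift [ 6.3  16.89 12.98] turn [-0.01  0.02 -3.1 ] at [ 496.9 -213.8  195.1] t 7.55
```

View pics/w4.png

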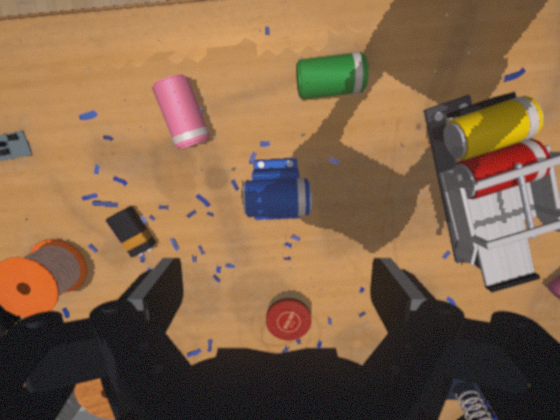

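The blue cell lies in the blue rest (276,198) and yellow is at the stop (495,128). Next is yellow.

Request:
step_arm(
  targets=[
    [-1, [2, 5.5, 2], [0, 0, -1]],
    [-1, [4, 11, 4], [0, 0, -2]],
    [-1, [6, 16, 6], [0, 0, -3]],
    [-1, [6.3, 16.9, 8], [0, 0, -3.1]],
    [-1, [6.3, 16.9, 10], [0, 0, -3.1]],
    [-1, [6.3, 16.9, 12], [0, 0, -3.1]],
    [-1, [6.3, 16.9, 13], [0, 0, -3.1]],
    [-1, [6.3, 16.9, 13], [0, 0, -3.1]],
    [-1, [6.3, 16.9, 13], [0, 0, -3.1]],
  ],
)

```text
clock: 8.68
ee_pos: [447.4, -40.2, 64.3]
orientation: [-0.122, 0.993, -0.0, 0.0]
wrist_force: [-0.2, 0.2, -0.4]
opening: 85.3
grasp_force: 0.0
```

```bash
python3 -c "
from h import *
go(448,-40.5,65,14)"
```

```text
to (448, -40.5, 65, 14) shift [-0.05 -0.05 -0.07] turn [-0.    0.   -0.01] at [447.4 -40.2  64.3] t 8.68
```

Request:
step_arm(
  targets=[
    [1, [0, 0, 0], [0, 0, 0]],
    [1, [0, 0, 0], [0, 0, 0]],
    [1, [0, 0, 0], [0, 0, 0]],
    [1, [0, 0, 0], [0, 0, 0]],
    [1, [0, 0, 0], [0, 0, 0]],
    [1, [0, 0, 0], [0, 0, 0]],
  ],
)

```text
clock: 9.43
ee_pos: [447.6, -40.0, 64.8]
orientation: [-0.122, 0.993, -0.0, 0.001]
wrist_force: [-1.4, 1.2, 6.5]
opening: 59.2
grasp_force: 37.2
```

```bash
python3 -c "
from h import *
go(440,180,185,0.7);s=get_state();print(s['opening'],s['grasp_force'])"
```

```text
to (440, 180, 185, 0.7) shift [ -4.59  21.53 -12.03] turn [-0.    0.01  2.21] at [447.6 -40.   64.8] t 9.43
59.186926724591565 37.174072265625
```

Request:
step_arm(
  targets=[
    [1, [0, 0, -1.5], [0, 0, 0]],
    [1, [0, 0, -4], [0, 0, 0]],
    [1, [0, 0, -7.5], [0, 0, 0]],
    [1, [0, 0, -11.5], [0, 0, 0]],
    [1, [-1, 5, -12], [0, 0, 0.7]],
    [1, [-2, 10, -12], [0, 0, 1.4]],
    [1, [-3.3, 15.5, -12], [0, 0, 2.2]],
    [1, [-4.6, 20, -12], [0, 0, 2.2]],
    [1, [-4.6, 21.5, -12], [0, 0, 2.2]],
    [1, [-4.6, 21.5, -12], [0, 0, 2.2]],
  ],
)

```text
clock: 10.68
ee_pos: [439.4, 180.0, 183.9]
orientation: [-0.008, 1.0, -0.0, -0.0]
wrist_force: [-0.2, -0.9, -1.5]
opening: 59.5
grasp_force: 39.7
```

```bash
cat > rest.py <<'E'
from look import *
def valley(P,m,step=3):
    for v in range(*[int(t) for t in (np.nonzero(m)[0].min()+2,np.nonzero(m)[0].max(),step)]):
        u=np.nonzero(m[v])[0]
        if len(u)>20: print(v,u.min(),u.max(),P[v,u.min()+2].round(1),P[v,u.max()-2].round(1),"mid",P[v,(u.min()+u.max())//2].round(1))
E
python3 - <<'E'
from rest import *
p,d,c,P,H=shot("w5")
m=(H[...,0]>18)&(H[...,0]<35)&(H[...,1]>130)&(H[...,2]>30)&(P[...,2]>3)&(P[...,2]<60)
m&=(abs(P[...,0]-472)<60)&(abs(P[...,1]-223)<60)
print(get_state()["ee_pos"]);valley(P,m,4)
E
```

```text
[439.6555165  179.17770281 183.92606311]
199 299 343 [443.5 204.8   7.7] [442.5 243.5   9.3] mid [442.9 224.1   8.9]
203 299 343 [447.2 204.8   8.9] [446.4 243.8   9.5] mid [446.7 224.2   9.7]
207 299 343 [450.2 204.6  12.9] [450.  243.7  11.2] mid [450.  224.   12.4]
211 299 346 [450.2 203.5  27.4] [449.7 243.3  26.9] mid [449.7 222.8  28.1]
215 298 348 [453.6 202.6  28.9] [451.3 243.6  34.8] mid [451.4 222.8  35.6]
219 298 348 [457.5 202.7  28.9] [455.2 244.   34.2] mid [455.7 223.3  33.6]
223 298 347 [461.6 202.9  28.1] [460.6 244.6  29.2] mid [460.9 223.2  29.3]
227 298 345 [466.5 203.3  25.1] [465.8 243.9  25.3] mid [466.4 223.3  24.5]
231 298 344 [472.4 203.9  19.5] [471.7 244.5  19.7] mid [472.2 224.2  19.4]
235 298 344 [475.5 203.8  22.3] [475.2 244.4  21.4] mid [475.4 224.1  21.8]
239 298 344 [478.6 203.8  24.9] [478.9 244.4  22.7] mid [478.4 223.8  24.8]
243 298 345 [482.  203.8  26.7] [481.7 244.9  25.9] mid [481.2 223.5  28.1]
```

View pics/w5.png

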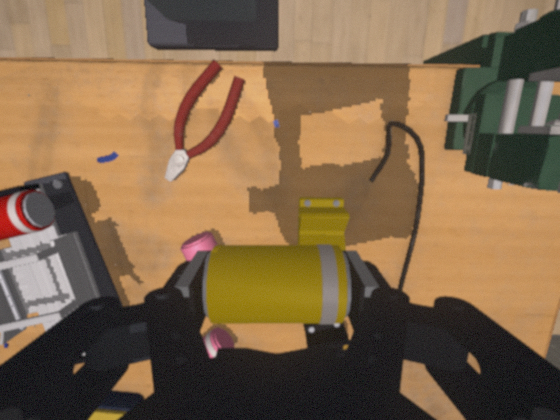

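The yellow cell is held at (280,284), and the yellow rest shows at (322,220), with its valley measured at (472,224).

```bash
python3 -c "
from h import *
go(472,224,46,0.8)"
```

```text
to (472, 224, 46, 0.8) shift [-3.3   4.44 13.79] turn [-0.01 -0.    0.  ] at [439.7 179.2 183.9] t 10.72
```

Request:
step_arm(
  targets=[
    [1, [-1.5, 2, 2], [0, 0, 0]],
    [1, [-3.3, 4.4, 5], [0, 0, 0]],
    [1, [-3.3, 4.4, 8], [0, 0, 0]],
    [1, [-3.3, 4.4, 10.5], [0, 0, 0]],
    [1, [-3.3, 4.4, 12], [0, 0, 0]],
    [1, [-3.3, 4.4, 13], [0, 0, 0]],
    [1, [-3.3, 4.4, 13.8], [0, 0, 0]],
    [1, [-3.3, 4.4, 13.8], [0, 0, 0]],
    [1, [-3.3, 4.4, 13.8], [0, 0, 0]],
  ],
)

```text
clock: 11.85
ee_pos: [472.7, 224.2, 46.5]
orientation: [-0.007, 1.0, 0.0, 0.001]
wrist_force: [-0.1, 0.3, -1.5]
opening: 59.7
grasp_force: 39.9
```

```bash
python3 -c "
from h import *
go(472,224,45,0.8)"
```

```text
to (472, 224, 45, 0.8) shift [ 0.07 -0.02  0.15] turn [ 0.    0.01 -0.  ] at [472.7 224.2  46.5] t 11.85
```

Request:
step_arm(
  targets=[
    [1, [0, 0, 0.1], [0, 0, 0]],
    [1, [0, 0, 0.2], [0, 0, 0]],
    [1, [0, 0, 0.2], [0, 0, 0]],
  ],
)

```text
clock: 12.22
ee_pos: [472.6, 224.3, 45.9]
orientation: [-0.007, 1.0, 0.0, 0.001]
wrist_force: [-4.8, -2.3, 14.2]
opening: 59.7
grasp_force: 41.8
```

Request:
step_arm(
  targets=[
    [0.2, [0, 0, 0], [0, 0, 0]],
    [-0.2, [0, 0, 0], [0, 0, 0]],
    [-1, [0, 0, 0], [0, 0, 0]],
    [-1, [0, 0, 0], [0, 0, 0]],
    [-1, [0, 0, -2], [0, 0, 0]],
    [-1, [0, 0, -6], [0, 0, 0]],
    [-1, [0, 0, -11], [0, 0, 0]],
    [-1, [0, 0, -14], [0, 0, 0]],
    [-1, [0, 0, -14], [0, 0, 0]],
  ],
)

```text
clock: 13.35
ee_pos: [473.6, 224.5, 186.4]
orientation: [-0.007, 1.0, 0.001, 0.003]
wrist_force: [0.4, 0.5, -0.5]
opening: 85.3
grasp_force: 0.0
```

```bash
python3 - <<'E'
from look import *
p,d,c,P,H=shot("w6")
m=(H[...,0]>18)&(H[...,0]<35)&(H[...,1]>110)&(H[...,2]>30)&(P[...,2]>42)&(P[...,2]<70)
q=P[m];print(get_state()["ee_pos"],m.sum(),rect(q),np.percentile(q,[2,50,98],axis=0).round(1))
go(448,-40.5,65,14)
E
```

```text
[472.58630635 224.24968326 184.54459219] 2227 (array([471.9, 225. ]), array([32.2, 56.9]), 0.1) [[456.3 198.4  43.6]
 [468.9 221.8  56.1]
 [486.8 251.8  59.1]]
to (448, -40.5, 65, 14) shift [  2.84 -26.45  11.94] turn [ 0.    0.02 -2.2 ] at [472.6 224.2 184.5] t 13.4
```

View pics/w6.png

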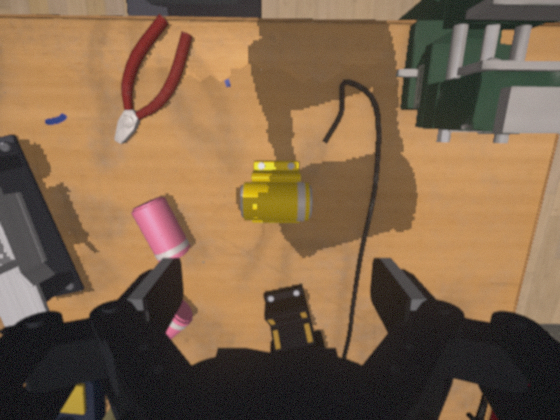

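The yellow cell is seated on its rest (275,202), and the front of the tester shows at (290,315). Next is red.

Request:
step_arm(
  targets=[
    [-1, [0.5, -5, 0.5], [0, 0, -0.5]],
    [-1, [1, -10, 1], [0, 0, -1]],
    [-1, [2, -15, 1.5], [0, 0, -1.5]],
    [-1, [2.5, -20, 2], [0, 0, -2]],
    [-1, [2.8, -25, 4], [0, 0, -2.2]],
    [-1, [2.8, -26.4, 7], [0, 0, -2.2]],
    [-1, [2.8, -26.4, 10], [0, 0, -2.2]],
    [-1, [2.8, -26.4, 12], [0, 0, -2.2]],
    [-1, [2.8, -26.4, 12], [0, 0, -2.2]],
    [-1, [2.8, -26.4, 12], [0, 0, -2.2]],
  ],
)

```text
clock: 14.65
ee_pos: [447.8, -40.1, 64.0]
orientation: [-0.122, 0.993, 0.0, -0.0]
wrist_force: [0.3, 0.7, 0.4]
opening: 85.2
grasp_force: 0.0
```

```bash
python3 - <<'E'
from look import *
go(448,-40.5,65,14)
p,d,c,P,H=shot("w7")
E
```

```text
to (448, -40.5, 65, 14) shift [-0.01 -0.04 -0.1 ] turn [ 0. -0. -0.] at [447.8 -40.1  64. ] t 14.65
```

View pics/w7.png

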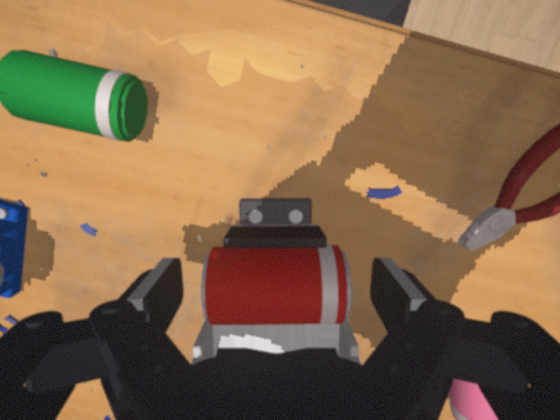

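The red cell (277,286) is at the stop between the pads. Closing.

Request:
step_arm(
  targets=[
    [1, [0, 0, -0.1], [0, 0, 0]],
    [1, [0, 0, -0.1], [0, 0, 0]],
    [1, [0, 0, -0.1], [0, 0, 0]],
    [1, [0, 0, -0.1], [0, 0, 0]],
    [1, [0, 0, -0.1], [0, 0, 0]],
    [1, [0, 0, -0.1], [0, 0, 0]],
  ],
)

```text
clock: 15.45
ee_pos: [448.4, -40.2, 66.0]
orientation: [-0.122, 0.993, -0.0, 0.001]
wrist_force: [-1.3, 1.0, 4.3]
opening: 59.6
grasp_force: 36.7
```

```bash
python3 -c "
from h import *
s=get_state();print(s['opening'],s['grasp_force'])
go(560,190,185,14.5)"
```

```text
59.563914059637696 36.65910065174103
to (560, 190, 185, 14.5) shift [-16.41  19.63 -11.88] turn [-0.01  0.02 -0.09] at [448.4 -40.2  66. ] t 15.45
```

Request:
step_arm(
  targets=[
    [1, [0, 0, -2], [0, 0, 0]],
    [1, [0, 0, -5], [0, 0, 0]],
    [1, [0, 0, -9], [0, 0, 0]],
    [1, [-2, 2.5, -12], [0, 0, 0]],
    [1, [-5.5, 6.5, -12], [0, 0, -0.1]],
    [1, [-9, 10.5, -12], [0, 0, -0.1]],
    [1, [-12, 14.5, -12], [0, 0, -0.1]],
    [1, [-15, 18, -12], [0, 0, -0.1]],
    [1, [-16.4, 19.6, -12], [0, 0, -0.1]],
    [1, [-16.4, 19.6, -12], [0, 0, -0.1]],
  ],
)

```text
clock: 16.7
ee_pos: [559.7, 190.9, 184.9]
orientation: [-0.128, 0.992, 0.0, -0.0]
wrist_force: [0.5, -0.6, -1.3]
opening: 59.7
grasp_force: 40.1
```

Request:
step_arm(
  targets=[
    [1, [0, 0, 0], [0, 0, 0]],
    [1, [0, 0, 0], [0, 0, 0]],
  ],
)

```text
clock: 16.95
ee_pos: [559.5, 188.6, 185.3]
orientation: [-0.126, 0.992, -0.0, -0.0]
wrist_force: [-0.5, 0.4, -0.6]
opening: 59.1
grasp_force: 40.1
```

```bash
python3 - <<'E'
from rest import *
p,d,c,P,H=shot("w8")
m=(H[...,2]<90)&(P[...,2]>3)&(P[...,2]<60)&(abs(P[...,0]-608)<60)&(abs(P[...,1]-247)<50)
k,L,S,C=cv2.connectedComponentsWithStats(m.astype(np.uint8));m=L==1+S[1:,4].argmax()
print(get_state()["ee_pos"],C);valley(P,m,3)
E
```

```text
[559.5619753  188.67163082 185.38084093] [[279.39015308 209.42569599]
 [313.79227696 232.69640479]]
225 292 334 [585.8 214.3   7.6] [575.8 251.    9.1] mid [580.5 232.5   9.3]
228 292 335 [588.1 214.8  10.2] [578.1 252.4  11. ] mid [583.3 233.2  10.1]
231 292 335 [591.3 215.7   9.6] [581.4 253.6  10. ] mid [586.8 234.4   8.7]
234 292 335 [593.1 216.   13.4] [583.2 253.4  14.1] mid [588.4 234.3  13.3]
237 292 337 [593.  215.5  22.6] [495.3 173.  308.6] mid [588.3 234.3  22.4]
240 292 338 [593.  215.   31.2] [583.3 253.4  30.4] mid [588.2 234.2  30.8]
```

View pics/w8.png

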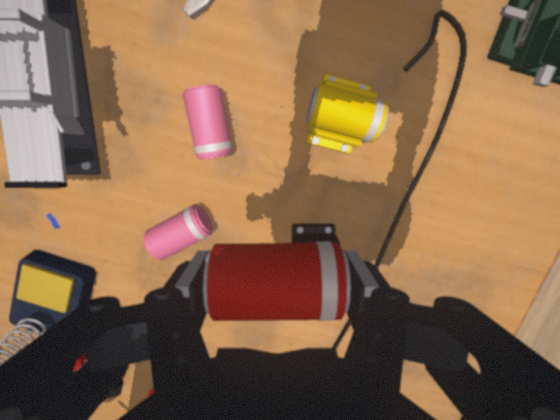

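The red cell is held at (278,281), and the tester's front edge shows at (314,233). A pink look-alike lies at (180,232), so I'll check finger clearance to it.

```bash
python3 - <<'E'
from rest import *
p=cv2.imread("pics/w8.png");d=np.load("pics/w8.npy");c=np.load("pics/w8c.npy",allow_pickle=True).item();P=cloud("wrist",p,d,c)
w=np.zeros(d.shape,bool);w[200:262,140:215]=1
q=P[w&(P[...,2]>8)&(P[...,2]<60)][:,:2]-[609.2,240.2];a=np.radians(14.6)
r=q@np.array([[np.cos(a),-np.sin(a)],[np.sin(a),np.cos(a)]]);print("pink in tester frame",np.percentile(r,[1,50,99],axis=0).round(0))
go(609.2,240.2,110,14.6);go(609.2,240.2,48,14.6)
E
```

```text
pink in tester frame [[ -51. -161.]
 [ -29. -129.]
 [  -3. -101.]]
to (609.2, 240.2, 110, 14.6) shift [-6.1   3.75  7.54] turn [-0.    0.   -0.02] at [559.6 188.7 185.4] t 17.0
to (609.2, 240.2, 48, 14.6) shift [-6.1   3.75 13.74] turn [-0.    0.   -0.02] at [559.6 188.7 185.4] t 17.0
```

Pink is at least 100 mm away, so it's clear.

Request:
step_arm(
  targets=[
    [1, [-2, 1.5, 1], [0, 0, 0]],
    [1, [-4.5, 3, 3], [0, 0, 0]],
    [1, [-6.1, 3.8, 5.5], [0, 0, 0]],
    [1, [-6.1, 3.8, 8], [0, 0, 0]],
    [1, [-6.1, 3.8, 10.5], [0, 0, 0]],
    [1, [-6.1, 3.8, 12], [0, 0, 0]],
    [1, [-6.1, 3.8, 13], [0, 0, 0]],
    [1, [-6.1, 3.8, 13.7], [0, 0, 0]],
    [1, [-6.1, 3.8, 13.7], [0, 0, 0]],
    [1, [-6.1, 3.8, 13.7], [0, 0, 0]],
  ],
)

```text
clock: 18.25
ee_pos: [609.6, 241.9, 48.9]
orientation: [-0.127, 0.992, 0.0, 0.001]
wrist_force: [0.1, 0.5, -1.1]
opening: 59.2
grasp_force: 40.2
```

```bash
python3 -c "
from h import *
go(609.2,240.2,46.5,14.6)"
```

```text
to (609.2, 240.2, 46.5, 14.6) shift [ 0.08 -0.15  0.24] turn [ 0.    0.01 -0.  ] at [609.6 241.9  48.9] t 18.25
```

Request:
step_arm(
  targets=[
    [1, [0, -0.1, 0.1], [0, 0, 0]],
    [1, [0, -0.1, 0.2], [0, 0, 0]],
    [1, [0, -0.1, 0.3], [0, 0, 0]],
    [1, [0, -0.1, 0.3], [0, 0, 0]],
  ],
)

```text
clock: 18.75
ee_pos: [609.7, 240.7, 46.7]
orientation: [-0.127, 0.992, -0.0, 0.001]
wrist_force: [-3.1, -1.8, 7.7]
opening: 59.4
grasp_force: 41.2
```

Request:
step_arm(
  targets=[
    [0.2, [0, 0, 0], [0, 0, 0]],
    [-0.2, [0, 0, 0], [0, 0, 0]],
    [-1, [0, 0, 0], [0, 0, 0]],
    [-1, [0, 0, 0], [0, 0, 0]],
    [-1, [0, 0, -2], [0, 0, 0]],
    [-1, [0, 0, -6], [0, 0, 0]],
    [-1, [0, 0, -11], [0, 0, 0]],
    [-1, [0, 0, -14], [0, 0, 0]],
    [-1, [0, 0, -14], [0, 0, 0]],
  ],
)

```text
clock: 19.88
ee_pos: [610.7, 241.2, 187.9]
orientation: [-0.127, 0.992, 0.0, 0.003]
wrist_force: [-0.6, 0.8, -0.2]
opening: 85.5
grasp_force: 0.0
```

```bash
python3 - <<'E'
from look import *
p,d,c,P,H=shot("w9")
m=((H[...,0]<8)|(H[...,0]>174))&(H[...,1]>110)&(H[...,2]>30)&(P[...,2]>42)&(P[...,2]<70)&(abs(P[...,0]-609)<50)
q=P[m];print(get_state()["ee_pos"],m.sum(),rect(q),np.percentile(q,[2,50,98],axis=0).round(1))
go(496.5,-213.8,46,-4.7)
E
```

```text
[609.72183019 240.85293157 185.63710684] 2147 (array([609.7, 241.3]), array([33.2, 55.1]), 14.1) [[591.7 214.4  45.2]
 [607.4 237.6  56.2]
 [626.9 267.1  59.2]]
to (496.5, -213.8, 46, -4.7) shift [ 22.43 -41.15  13.92] turn [0.   0.02 3.21] at [609.7 240.9 185.6] t 19.93
```

View pics/w9.png

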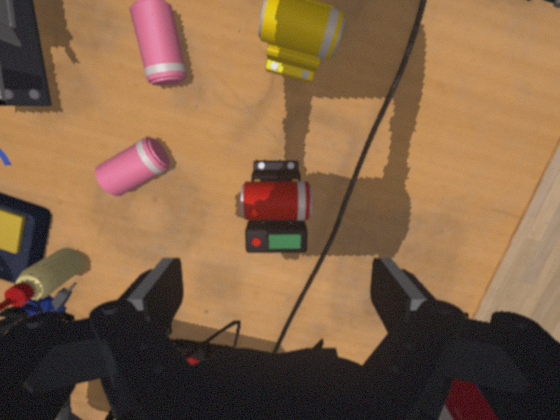

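Red is seated in the tester (275,201), with the display at (285,241). Now I fetch blue, after checking for overhead obstacles near the load point.

Request:
step_arm(
  targets=[
    [-1, [2.4, -4.6, 0], [0, 0, 0.4]],
    [-1, [4.8, -9.2, 0], [0, 0, 0.8]],
    [-1, [7.2, -13.8, 0], [0, 0, 1.2]],
    [-1, [9.6, -18.4, 0], [0, 0, 1.6]],
    [-1, [12, -23, 0], [0, 0, 2]],
    [-1, [14.5, -27.6, 0], [0, 0, 2.4]],
    [-1, [17, -32.2, 0], [0, 0, 2.8]],
    [-1, [19.5, -36.8, 0], [0, 0, 3.2]],
    [-1, [22.4, -41.1, 2], [0, 0, 3.2]],
    [-1, [22.4, -41.1, 4], [0, 0, 3.2]],
  ],
)

```text
clock: 21.18
ee_pos: [494.1, -216.3, 142.7]
orientation: [0.043, 0.999, 0.0, -0.001]
wrist_force: [0.5, 1.8, 0.4]
opening: 85.3
grasp_force: 0.0
```

```bash
python3 - <<'E'
from h import *
go(496.7,-213.8,46,-4.7)
p=cv2.imread("pics/top0.png");P=cloud("top",p,np.load("pics/top0.npy"))
m=(P[...,2]>100)&(abs(P[...,1]+11)<150)&(P[...,0]>350);print("obst min x",np.percentile(P[m],[0.5,2,5,50],axis=0).round(0))
E
```

```text
to (496.7, -213.8, 46, -4.7) shift [-0.26  0.26  9.67] turn [ 0.01 -0.02 -0.03] at [ 494.1 -216.3  142.7] t 21.18
obst min x [[ 444. -160.  140.]
 [ 444. -156.  155.]
 [ 444. -148.  157.]
 [ 789.  -39.  302.]]
```

Request:
step_arm(
  targets=[
    [-1, [-0.2, 0.2, 2], [0, 0, 0]],
    [-1, [-0.2, 0.2, 5], [0, 0, 0]],
    [-1, [-0.2, 0.2, 7.5], [0, 0, 0]],
    [-1, [-0.2, 0.2, 9.5], [0, 0, 0]],
    [-1, [-0.2, 0.2, 9.5], [0, 0, 0]],
    [-1, [-0.2, 0.2, 9.5], [0, 0, 0]],
  ],
)

```text
clock: 21.92
ee_pos: [498.1, -211.5, 49.9]
orientation: [0.04, 0.999, 0.0, -0.0]
wrist_force: [0.4, 0.4, 0.6]
opening: 85.4
grasp_force: 0.0
```

```bash
python3 - <<'E'
from h import *
go(496.7,-213.8,46,-4.7)
p=cv2.imread("pics/top0.png");P=cloud("top",p,np.load("pics/top0.npy"))
m=(P[...,2]>120)&(abs(P[...,1]+11)<130)&(P[...,0]>560);print("obst",np.percentile(P[m],[0.5,2,5,50],axis=0).round(0))
E
```

```text
to (496.7, -213.8, 46, -4.7) shift [ 0.12 -0.25  0.39] turn [ 0.   -0.01  0.01] at [ 498.1 -211.5   49.9] t 21.93
obst [[ 674. -140.  144.]
 [ 677. -137.  156.]
 [ 683. -130.  157.]
 [ 790.  -36.  299.]]
```

Request:
step_arm(
  targets=[
    [-1, [0.1, -0.2, 0.4], [0, 0, 0]],
    [-1, [0.1, -0.2, 0.4], [0, 0, 0]],
    [1, [0.1, -0.2, 0.4], [0, 0, 0]],
    [1, [0.1, -0.2, 0.4], [0, 0, 0]],
    [1, [0.1, -0.2, 0.4], [0, 0, 0]],
    [1, [0.1, -0.2, 0.4], [0, 0, 0]],
    [1, [0.1, -0.2, 0.4], [0, 0, 0]],
    [1, [0.1, -0.2, 0.4], [0, 0, 0]],
  ],
  force=35,
)

```text
clock: 22.92
ee_pos: [497.3, -213.5, 46.7]
orientation: [0.04, 0.999, -0.0, 0.0]
wrist_force: [-2.5, 0.9, 5.6]
opening: 59.7
grasp_force: 37.2
```

```bash
python3 - <<'E'
from h import *
go(564.6,-11.3,160,14.1)
E
```

```text
to (564.6, -11.3, 160, 14.1) shift [ -5.1   20.7  -11.34] turn [-0.    0.01 -3.12] at [ 497.3 -213.5   46.7] t 22.93
```

Request:
step_arm(
  targets=[
    [1, [0, 0, -2], [0, 0, 0]],
    [1, [0, 0, -6], [0, 0, 0]],
    [1, [0, 0, -10], [0, 0, 0]],
    [1, [-1, 3.5, -11.4], [0, 0, -0.6]],
    [1, [-2, 8, -11.4], [0, 0, -1.3]],
    [1, [-3, 12, -11.4], [0, 0, -2]],
    [1, [-4, 16, -11.4], [0, 0, -2.6]],
    [1, [-5.1, 19.5, -11.4], [0, 0, -3.1]],
    [1, [-5.1, 20.7, -11.4], [0, 0, -3.1]],
    [1, [-5.1, 20.7, -11.4], [0, 0, -3.1]],
  ],
)

```text
clock: 24.18
ee_pos: [564.1, -10.9, 159.7]
orientation: [-0.122, 0.993, 0.0, -0.001]
wrist_force: [0.2, -1.0, -1.5]
opening: 59.6
grasp_force: 38.4
```

Request:
step_arm(
  targets=[
    [1, [0, 0, 0], [0, 0, 0]],
    [1, [0, 0, 0], [0, 0, 0]],
  ],
)

```text
clock: 24.42
ee_pos: [564.4, -12.4, 160.1]
orientation: [-0.121, 0.993, -0.0, -0.0]
wrist_force: [-0.7, 0.5, -1.6]
opening: 59.5
grasp_force: 38.5
```

```bash
python3 - <<'E'
from look import *
go(564.6,-11.3,80,14.1)
p,d,c,P,H=shot("w10")
q=P.reshape(-1,3);a=np.radians(14);r=np.c_[(q[:,:2]-[448.2,-40.3])@np.array([[np.cos(a),-np.sin(a)],[np.sin(a),np.cos(a)]]),q[:,2]]
for x0 in(10,20,50,70,95,100,105,110):
    s=r[(abs(r[:,0]-x0)<2)&(abs(r[:,1])<60)&(r[:,2]>35)&(r[:,2]<110)]
    if len(s)>5:print(x0,len(s),"y",np.percentile(s[:,1],[1,99]).round(1),"z",np.percentile(s[:,2],[5,50,98]).round(1))
E
```

```text
to (564.6, -11.3, 80, 14.1) shift [-0.05  0.1   8.01] turn [-0.   -0.   -0.04] at [564.4 -12.4 160.1] t 24.43
10 388 y [-21.2  21.8] z [43.9 45.3 46.6]
20 372 y [-20.7  22. ] z [44.9 46.2 47.6]
50 624 y [-34.8  36.4] z [47.7 49.1 90.7]
70 673 y [-34.6  36.4] z [49.5 50.8 92.4]
95 396 y [-36.8  39.1] z [51.7 53.  77.5]
100 428 y [-39.   41.2] z [52.1 53.4 77.8]
105 359 y [-38.7  40.6] z [52.5 53.7 76.9]
110 297 y [-20.1  22.6] z [52.8 54.  55.3]
```

View pics/w10.png

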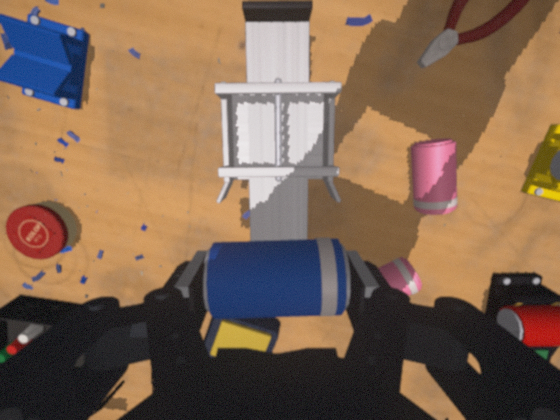

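The blue cell is held over the deck's upper end at (277,280). The rack is empty, with the cheeks' flare at (222–335,185). I'll lower to the deck.

```bash
python3 -c "
from h import *
go(565,-9.8,80,14.5)"
```

```text
to (565, -9.8, 80, 14.5) shift [-0.11  0.23  8.01] turn [-0.   0.  -0.1] at [564.5 -12.3 160.1] t 24.48
```

Request:
step_arm(
  targets=[
    [1, [-0.1, 0.2, 1.5], [0, 0, -0.1]],
    [1, [-0.1, 0.2, 4], [0, 0, -0.1]],
    [1, [-0.1, 0.2, 6], [0, 0, -0.1]],
    [1, [-0.1, 0.2, 7.5], [0, 0, -0.1]],
    [1, [-0.1, 0.2, 7.9], [0, 0, -0.1]],
    [1, [-0.1, 0.2, 7.9], [0, 0, -0.1]],
    [1, [-0.1, 0.2, 7.9], [0, 0, -0.1]],
  ],
)

```text
clock: 25.35
ee_pos: [565.6, -9.1, 81.8]
orientation: [-0.127, 0.992, -0.0, 0.001]
wrist_force: [0.2, -0.4, -1.9]
opening: 59.5
grasp_force: 38.4
```

```bash
python3 -c "
from h import *
go(565,-9.8,78,14.5)"
```

```text
to (565, -9.8, 78, 14.5) shift [ 0.08 -0.05  0.38] turn [-0.01  0.01  0.01] at [565.6  -9.1  81.8] t 25.35
```

Request:
step_arm(
  targets=[
    [1, [0, -0.1, 0.2], [0, 0, 0]],
    [1, [0, -0.1, 0.4], [0, 0, 0]],
    [1, [0, -0.1, 0.4], [0, 0, 0]],
  ],
)

```text
clock: 25.72
ee_pos: [565.5, -10.1, 77.3]
orientation: [-0.127, 0.992, -0.0, 0.0]
wrist_force: [1.2, -1.0, -1.3]
opening: 59.8
grasp_force: 38.5
```

Request:
step_arm(
  targets=[
    [1, [0, 0, 0.05], [0, 0, 0]],
    [-1, [0, 0, 0.05], [0, 0, 0]],
    [-1, [0, 0, 0.05], [0, 0, 0]],
    [-1, [0, 0, 0.05], [0, 0, 0]],
    [-1, [0, 0, 0.05], [0, 0, 0]],
    [-1, [0, 0, -4], [0, 0, 0]],
    [-1, [0, 0, -8], [0, 0, 0]],
    [-1, [0, 0, -11], [0, 0, 0]],
    [-1, [0, 0, -11], [0, 0, 0]],
    [-1, [0, 0, -11], [0, 0, 0]],
  ],
)

```text
clock: 26.98
ee_pos: [564.8, -10.0, 186.2]
orientation: [-0.127, 0.992, 0.0, -0.001]
wrist_force: [-0.2, -0.3, -0.1]
opening: 85.4
grasp_force: 0.0
```

```bash
python3 - <<'E'
from look import *
p,d,c,P,H=shot("w11")
m=cell(P,H,(280,60),(100,130),55,(50,110));q=P[m]
print(m.sum(),rect(q),np.percentile(q,[2,50,98],axis=0).round(1))
go(472.5,224.3,46,0.8)
E
```

```text
680 (array([492.8, -45.4]), array([11.6, 26.5]), 14.5) [[485.5 -57.9  77.8]
 [493.  -45.2  81.2]
 [500.1 -32.6  83.2]]
to (472.5, 224.3, 46, 0.8) shift [ 2.99 24.97 14.01] turn [ 0.01 -0.02  2.3 ] at [564.6  -9.9 185.8] t 27.02
```

View pics/w11.png

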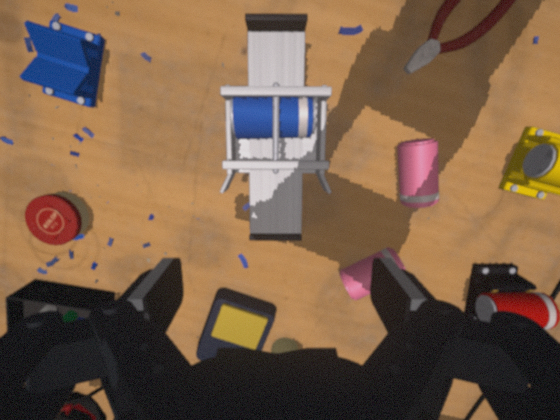

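Blue (272,117) is between the arches, still on its way down or held. I'll move towards yellow and recheck.

Request:
step_arm(
  targets=[
    [-1, [0.5, 5, 0], [0, 0, 0.5]],
    [-1, [1, 10, 0], [0, 0, 1]],
    [-1, [1.5, 15, 0], [0, 0, 1.5]],
    [-1, [2.2, 20, 0], [0, 0, 2]],
    [-1, [3, 25, 2], [0, 0, 2.3]],
    [-1, [3, 25, 5], [0, 0, 2.3]],
    [-1, [3, 25, 8], [0, 0, 2.3]],
    [-1, [3, 25, 10], [0, 0, 2.3]],
    [-1, [3, 25, 10], [0, 0, 2.3]],
    [-1, [3, 25, 10], [0, 0, 2.3]],
  ],
)

```text
clock: 28.28
ee_pos: [473.6, 224.4, 87.2]
orientation: [-0.007, 1.0, 0.0, -0.0]
wrist_force: [-0.5, -0.8, -0.2]
opening: 85.3
grasp_force: 0.0
```

```bash
python3 - <<'E'
from look import *
p,d=grab_frame("top");P=cloud("top",p,d);H=hsv(p);cv2.imwrite("pics/t2.png",p)
m=cell(P,H,(276,225),(100,130),30,(40,110));q=P[m]
print(m.sum(),rect(q),np.percentile(q,[2,50,98],axis=0).round(1))
go(472.5,224.3,46,0.8)
E
```

```text
135 (array([500. , -45.5]), array([25.3, 25.6]), 14.0) [[486.8 -58.1  77.5]
 [499.8 -44.9  82.1]
 [513.3 -31.8  87.4]]
to (472.5, 224.3, 46, 0.8) shift [ 0.14 -0.02  4.17] turn [ 0.    0.01 -0.01] at [473.8 224.5  87.7] t 28.32
```

```bash
cat > rk.py <<'E'
from look import *
def rk(P,H,hr,org=(448.2,-40.3),yaw=14.4):
    a=np.radians(yaw);xy=(P[...,:2]-org)@np.array([[np.cos(a),-np.sin(a)],[np.sin(a),np.cos(a)]])
    m=(H[...,0]>hr[0])&(H[...,0]<hr[1])&(H[...,1]>100)&(H[...,2]>30)&(P[...,2]>55)&(P[...,2]<100)&(xy[...,0]>-25)&(xy[...,0]<150)&(abs(xy[...,1])<45)
    r=np.c_[xy[m],P[m][:,2]]
    if len(r)<20: print("none");return
    print(len(r),"x'",np.percentile(r[:,0],[1,50,99]).round(1),"y'",np.percentile(r[:,1],[1,99]).round(1),"zmax",np.percentile(r[:,2],98).round(1))
    for y in range(-28,30,8):
        s=r[abs(r[:,1]-y)<4]
        if len(s)>8: print("  y'",y,"x range",np.percentile(s[:,0],[2,98]).round(1),"ridge x",s[s[:,2]>np.percentile(s[:,2],85)][:,0].mean().round(1))
def load(n):
    p=cv2.imread(f"pics/{n}.png");d=np.load(f"pics/{n}.npy");c=np.load(f"pics/{n}c.npy",allow_pickle=True).item();return cloud("wrist",p,d,c),hsv(p)
E
python3 - <<'E'
from rk import *
P,H=load("w11");rk(P,H,(100,130))
for k in range(2):
    p,d=grab_frame("top");P=cloud("top",p,d);rk(P,hsv(p),(100,130))
print(get_state()["clock"])
E
```

```text
2403 x' [36.2 49.  62.9] y' [-28.6  25.5] zmax 83.2
  y' -28 x range [36.2 62.9] ridge x 48.2
  y' -20 x range [36.3 63.5] ridge x 47.6
  y' -12 x range [36.2 62.8] ridge x 47.1
  y' -4 x range [36.4 62.8] ridge x 47.2
  y' 4 x range [36.6 62. ] ridge x 46.9
  y' 12 x range [36.8 62.8] ridge x 46.9
  y' 20 x range [36.8 62. ] ridge x 46.7
  y' 28 x range [37.5 61.2] ridge x 46.2
207 x' [36.4 48.8 61.3] y' [-30.7  22.9] zmax 86.1
  y' -28 x range [37.1 60.5] ridge x 45.6
  y' -20 x range [37.1 60.8] ridge x 44.3
  y' -12 x range [37.1 61.1] ridge x 45.9
  y' -4 x range [38.  60.6] ridge x 47.1
  y' 4 x range [37.6 59.7] ridge x 46.6
  y' 12 x range [37.7 59.8] ridge x 47.2
  y' 20 x range [39.3 59.1] ridge x 47.6
207 x' [36.3 48.8 61.2] y' [-30.7  23. ] zmax 86.3
  y' -28 x range [37.1 60.6] ridge x 47.2
  y' -20 x range [37.1 60.8] ridge x 46.8
  y' -12 x range [37.2 61.1] ridge x 44.5
  y' -4 x range [38.  60.5] ridge x 47.0
  y' 4 x range [37.6 59.5] ridge x 47.2
  y' 12 x range [37.7 59.6] ridge x 47.2
  y' 20 x range [39.4 59.1] ridge x 48.7
28.425
```

Blue has stopped at x'≈49, lying straight. I'll load yellow behind it, which may nudge it down, and check.

Request:
step_arm(
  targets=[
    [-1, [0.1, 0, 2], [0, 0, 0]],
    [-1, [0.1, 0, 4.2], [0, 0, 0]],
    [-1, [0.1, 0, 4.2], [0, 0, 0]],
    [-1, [0.1, 0, 4.2], [0, 0, 0]],
    [1, [0.1, 0, 4.2], [0, 0, 0]],
    [1, [0.1, 0, 4.2], [0, 0, 0]],
    [1, [0.1, 0, 4.2], [0, 0, 0]],
    [1, [0.1, 0, 4.2], [0, 0, 0]],
    [1, [0.1, 0, 4.2], [0, 0, 0]],
    [1, [0.1, 0, 4.2], [0, 0, 0]],
  ],
)

```text
clock: 29.68
ee_pos: [472.9, 224.6, 46.2]
orientation: [-0.007, 1.0, 0.0, 0.001]
wrist_force: [-0.9, 0.1, 6.2]
opening: 59.4
grasp_force: 37.2
```

```bash
python3 - <<'E'
from rk import *
print(get_state()["opening"],get_state()["grasp_force"]);go(565,-9.6,160,14.4)
p,d=grab_frame("top");P=cloud("top",p,d);rk(P,hsv(p),(100,130))
E
```

```text
59.41688100377244 37.24069833755493
to (565, -9.6, 160, 14.4) shift [ -8.91 -23.54 -11.39] turn [ 0.    0.02 -2.27] at [472.9 224.6  46.2] t 29.68
207 x' [36.4 48.9 61.2] y' [-30.7  23. ] zmax 86.5
  y' -28 x range [36.9 60.6] ridge x 44.4
  y' -20 x range [37.2 60.5] ridge x 44.1
  y' -12 x range [37.2 61.1] ridge x 44.1
  y' -4 x range [37.9 60.5] ridge x 51.4
  y' 4 x range [37.6 59.7] ridge x 45.2
  y' 12 x range [37.7 59.7] ridge x 45.6
  y' 20 x range [39.3 59.1] ridge x 44.1
```

Request:
step_arm(
  targets=[
    [1, [0, 0, -2], [0, 0, 0]],
    [1, [0, 0, -6], [0, 0, 0]],
    [1, [0, 0, -10], [0, 0, 0]],
    [1, [-1.5, -4, -11.4], [0, 0, -0.5]],
    [1, [-3, -8, -11.4], [0, 0, -1]],
    [1, [-4.5, -12, -11.4], [0, 0, -1.5]],
    [1, [-6, -16.5, -11.4], [0, 0, -2]],
    [1, [-7.5, -20.5, -11.4], [0, 0, -2.3]],
    [1, [-8.9, -23.5, -11.4], [0, 0, -2.3]],
    [1, [-8.9, -23.5, -11.4], [0, 0, -2.3]],
  ],
)

```text
clock: 30.98
ee_pos: [565.2, -11.6, 158.9]
orientation: [-0.125, 0.992, -0.0, 0.0]
wrist_force: [-0.7, 0.1, -1.6]
opening: 59.3
grasp_force: 38.3
```

Request:
step_arm(
  targets=[
    [1, [0, 0, 0], [0, 0, 0]],
    [1, [0, 0, 0], [0, 0, 0]],
  ],
)

```text
clock: 31.22
ee_pos: [564.1, -8.4, 159.1]
orientation: [-0.127, 0.992, 0.0, -0.0]
wrist_force: [-0.4, -0.0, -0.7]
opening: 59.9
grasp_force: 38.3
```

```bash
python3 - <<'E'
from rk import *
go(565,-9.8,80,14.5)
p,d,c,P,H=shot("w12");rk(P,H,(100,130))
q=P.reshape(-1,3);a=np.radians(14.4);r=np.c_[(q[:,:2]-[448.2,-40.3])@np.array([[np.cos(a),-np.sin(a)],[np.sin(a),np.cos(a)]]),q[:,2]]
for x0 in(30,40,60,80,100):
    s=r[(abs(r[:,0]-x0)<2)&(abs(r[:,1])<60)&(r[:,2]>35)&(r[:,2]<110)]
    print(x0,len(s),"y",np.percentile(s[:,1],[1,99]).round(1),"y>cheek inner",s[(abs(s[:,1])>30.0)&(s[:,2]>56)][:,1].round(0).min() if 0 else "", "z",np.percentile(s[:,2],[5,50,98]).round(1))
E
```

```text
to (565, -9.8, 80, 14.5) shift [-0.05 -0.16  7.91] turn [ 0.   -0.    0.02] at [564.1  -8.4 159.1] t 31.23
3133 x' [36.4 49.3 63. ] y' [-28.7  25.4] zmax 83.1
  y' -28 x range [36.4 63. ] ridge x 47.9
  y' -20 x range [36.5 63. ] ridge x 47.7
  y' -12 x range [36.5 63. ] ridge x 47.7
  y' -4 x range [36.5 62.8] ridge x 47.1
  y' 4 x range [36.7 62.3] ridge x 47.1
  y' 12 x range [36.6 62.2] ridge x 47.4
  y' 20 x range [36.7 61.2] ridge x 46.2
  y' 28 x range [37.  61.5] ridge x 46.2
30 440 y [-35.1  35.5] y>cheek inner  z [89.3 91.2 92.5]
40 785 y [-35.3  35.9] y>cheek inner  z [70.8 80.4 89.8]
60 680 y [-35.2  36. ] y>cheek inner  z [64.2 75.8 91.5]
80 1395 y [-35.   35.7] y>cheek inner  z [50.6 94.9 96.7]
100 403 y [-39.8  40.6] y>cheek inner  z [52.1 53.4 77.7]
```

Request:
step_arm(
  targets=[
    [1, [0, -0.1, 1.5], [0, 0, 0]],
    [1, [0, -0.1, 4], [0, 0, 0]],
    [1, [0, -0.1, 6], [0, 0, 0]],
    [1, [0, -0.1, 7.3], [0, 0, 0]],
    [1, [0, -0.1, 7.9], [0, 0, 0]],
    [1, [0, -0.1, 8], [0, 0, 0]],
    [1, [0, -0.1, 8], [0, 0, 0]],
    [1, [0, -0.1, 8], [0, 0, 0]],
  ],
)

```text
clock: 32.28
ee_pos: [565.2, -10.4, 79.7]
orientation: [-0.127, 0.992, -0.0, 0.001]
wrist_force: [-0.7, -0.3, -1.5]
opening: 59.4
grasp_force: 38.3
```

```bash
python3 -c "
from h import *
go(565,-9.9,77,14.4)"
```

```text
to (565, -9.9, 77, 14.4) shift [0.01 0.06 0.27] turn [-0.    0.01  0.03] at [565.2 -10.4  79.7] t 32.27
```

Request:
step_arm(
  targets=[
    [1, [0, 0, 0.2], [0, 0, 0]],
    [1, [0, 0, 0.2], [0, 0, 0]],
    [-1, [0, 0, 0.2], [0, 0, 0]],
    [-1, [0, 0, 0.2], [0, 0, 0]],
    [-1, [0, 0, 0.2], [0, 0, 0]],
    [-1, [0, 0, 0.2], [0, 0, 0]],
    [-1, [0, 0, -4], [0, 0, 0]],
    [-1, [0, 0, -8], [0, 0, 0]],
    [-1, [0, 0, -11], [0, 0, 0]],
    [-1, [0, 0, -11], [0, 0, 0]],
  ],
)

```text
clock: 33.52
ee_pos: [566.1, -10.6, 191.7]
orientation: [-0.127, 0.992, -0.001, 0.003]
wrist_force: [0.9, -0.7, -0.1]
opening: 85.5
grasp_force: 0.0
```

```bash
python3 - <<'E'
from rk import *
p,d,c,P,H=shot("w13");rk(P,H,(100,130));rk(P,H,(18,35))
go(565,-9.9,180,14.4)
E
```

```text
2226 x' [ 8.6 20.2 39. ] y' [-29.1  24.8] zmax 81.2
  y' -28 x range [ 9.5 38.5] ridge x 22.9
  y' -20 x range [ 9.4 39. ] ridge x 23.0
  y' -12 x range [ 9.2 38.9] ridge x 23.0
  y' -4 x range [ 8.7 38.4] ridge x 23.3
  y' 4 x range [ 8.8 37.7] ridge x 22.1
  y' 12 x range [ 8.8 38.2] ridge x 22.4
  y' 20 x range [ 8.6 37.4] ridge x 22.3
  y' 28 x range [11.5 37.6] ridge x 23.3
2769 x' [40.6 56.1 72.2] y' [-27.   27.8] zmax 84.1
  y' -28 x range [41.5 71.4] ridge x 57.3
  y' -20 x range [41.4 72.1] ridge x 57.1
  y' -12 x range [41.3 72.2] ridge x 56.9
  y' -4 x range [41.3 71.4] ridge x 56.9
  y' 4 x range [41.3 72.2] ridge x 56.5
  y' 12 x range [40.7 71.4] ridge x 55.8
  y' 20 x range [41.3 71.6] ridge x 56.5
  y' 28 x range [41.4 71.4] ridge x 56.8
to (565, -9.9, 180, 14.4) shift [0.   0.06 0.98] turn [-0.01  0.02  0.03] at [565.1 -10.4 189.8] t 33.58
```

Request:
step_arm(
  targets=[
    [-1, [0, 0, 0], [0, 0, 0]],
    [-1, [0, 0, 0], [0, 0, 0]],
    [-1, [0, 0, 0], [0, 0, 0]],
    [-1, [0, 0, 0], [0, 0, 0]],
    [-1, [0, 0, 0], [0, 0, 0]],
    [-1, [0, 0, 0], [0, 0, 0]],
  ],
)

```text
clock: 34.33
ee_pos: [564.8, -10.4, 189.1]
orientation: [-0.127, 0.992, 0.0, 0.0]
wrist_force: [-0.5, -0.9, 0.2]
opening: 85.7
grasp_force: 0.0
```

```bash
python3 - <<'E'
from rk import *
p,d,c,P,H=shot("w14");rk(P,H,(100,130));rk(P,H,(18,35))
E
```

```text
2291 x' [ 7.  18.7 36.8] y' [-29.2  24.7] zmax 81.1
  y' -28 x range [ 7.5 36.9] ridge x 22.4
  y' -20 x range [ 7.2 37.3] ridge x 21.7
  y' -12 x range [ 7.2 36.8] ridge x 21.3
  y' -4 x range [ 7.3 36.6] ridge x 21.8
  y' 4 x range [ 7.2 36.1] ridge x 21.5
  y' 12 x range [ 6.5 36.1] ridge x 21.4
  y' 20 x range [ 6.4 28.1] ridge x 21.2
  y' 28 x range [ 9.8 28. ] ridge x 21.1
2820 x' [38.9 54.4 70.3] y' [-27.2  27.6] zmax 83.9
  y' -28 x range [40.4 70.3] ridge x 55.5
  y' -20 x range [39.9 70.8] ridge x 55.8
  y' -12 x range [39.  70.3] ridge x 55.5
  y' -4 x range [39.3 69.5] ridge x 55.6
  y' 4 x range [39.6 70.2] ridge x 55.0
  y' 12 x range [39.  70.1] ridge x 54.4
  y' 20 x range [39.5 69.6] ridge x 53.9
  y' 28 x range [39.7 69.4] ridge x 54.7
```

They're creeping (about 2 mm per 0.75 s). I'll wait a bit more.

Request:
step_arm(
  targets=[
    [-1, [0, 0, 0], [0, 0, 0]],
    [-1, [0, 0, 0], [0, 0, 0]],
    [-1, [0, 0, 0], [0, 0, 0]],
    [-1, [0, 0, 0], [0, 0, 0]],
    [-1, [0, 0, 0], [0, 0, 0]],
    [-1, [0, 0, 0], [0, 0, 0]],
    [-1, [0, 0, 0], [0, 0, 0]],
    [-1, [0, 0, 0], [0, 0, 0]],
    [-1, [0, 0, 0], [0, 0, 0]],
    [-1, [0, 0, 0], [0, 0, 0]],
  ],
)

```text
clock: 35.62
ee_pos: [564.8, -10.4, 189.1]
orientation: [-0.127, 0.992, 0.0, 0.0]
wrist_force: [0.2, 0.0, 0.1]
opening: 85.3
grasp_force: 0.0
```

```bash
python3 - <<'E'
from rk import *
p,d,c,P,H=shot("w15");rk(P,H,(100,130));rk(P,H,(18,35))
E
```

```text
2288 x' [ 7.1 18.7 36.9] y' [-29.3  24.7] zmax 81.2
  y' -28 x range [ 7.6 37.1] ridge x 21.6
  y' -20 x range [ 7.2 37.3] ridge x 21.5
  y' -12 x range [ 7.3 36.8] ridge x 21.7
  y' -4 x range [ 7.4 36.2] ridge x 20.8
  y' 4 x range [ 7.3 28.2] ridge x 21.3
  y' 12 x range [ 7.  36.1] ridge x 20.5
  y' 20 x range [ 7.3 28.2] ridge x 19.3
  y' 28 x range [ 9.  28.1] ridge x 21.5
2812 x' [38.9 54.4 70.3] y' [-27.2  27.6] zmax 83.9
  y' -28 x range [40.4 70.3] ridge x 55.1
  y' -20 x range [39.8 70.9] ridge x 55.5
  y' -12 x range [39.6 70.2] ridge x 54.8
  y' -4 x range [39.4 69.7] ridge x 55.8
  y' 4 x range [39.7 70.2] ridge x 55.1
  y' 12 x range [38.9 70.1] ridge x 54.7
  y' 20 x range [39.5 69.4] ridge x 53.5
  y' 28 x range [39.7 69.3] ridge x 53.8
```

They've stopped at blue x'≈21 and yellow x'≈55. I'll draw blue down to the stop by its ends, gripping clear of the cheeks at x'≈11.

```bash
python3 -c "
from h import *
go(458.9,-37.2,110,14.4);go(458.9,-37.2,66,14.4)"
```

```text
to (458.9, -37.2, 110, 14.4) shift [10.93  0.07  7.91] turn [0.   0.   0.03] at [564.8 -10.4 189.1] t 35.67
to (458.9, -37.2, 66, 14.4) shift [10.93  0.07 12.31] turn [0.   0.   0.03] at [564.8 -10.4 189.1] t 35.67
```

Request:
step_arm(
  targets=[
    [-1, [4, 0, 0], [0, 0, 0]],
    [-1, [8, 0.1, 1], [0, 0, 0]],
    [-1, [10.9, 0.1, 3], [0, 0, 0]],
    [-1, [10.9, 0.1, 6], [0, 0, 0]],
    [-1, [10.9, 0.1, 9], [0, 0, 0]],
    [-1, [10.9, 0.1, 11], [0, 0, 0]],
    [-1, [10.9, 0.1, 12.2], [0, 0, 0]],
    [-1, [10.9, 0.1, 12.2], [0, 0, 0]],
    [-1, [10.9, 0.1, 12.2], [0, 0, 0]],
  ],
)

```text
clock: 36.8
ee_pos: [459.6, -37.0, 67.7]
orientation: [-0.127, 0.992, -0.0, 0.001]
wrist_force: [-0.2, 0.1, -0.9]
opening: 85.1
grasp_force: 0.0
```

```bash
python3 - <<'E'
from rk import *
go(458.9,-37.2,66,14.4)
p,d,c,P,H=shot("w16");rk(P,H,(100,130))
E
```

```text
to (458.9, -37.2, 66, 14.4) shift [ 0.08 -0.    0.17] turn [-0.01  0.01  0.03] at [459.6 -37.   67.7] t 36.8
8701 x' [ 4.2 13.6 32.9] y' [-29.3  24.7] zmax 80.8
  y' -28 x range [ 4.9 32.7] ridge x 21.0
  y' -20 x range [ 4.8 32.1] ridge x 21.1
  y' -12 x range [ 4.6 31.8] ridge x 20.5
  y' -4 x range [ 4.5 32. ] ridge x 20.8
  y' 4 x range [ 4.4 31.8] ridge x 20.4
  y' 12 x range [ 4.2 31.2] ridge x 20.2
  y' 20 x range [ 3.9 29.8] ridge x 19.9
  y' 28 x range [ 4.3 31.4] ridge x 20.2
```

Request:
step_arm(
  targets=[
    [1, [0.1, 0, 0.1], [0, 0, 0]],
    [1, [0.1, 0, 0.1], [0, 0, 0]],
    [1, [0.1, 0, 0.1], [0, 0, 0]],
    [1, [0.1, 0, 0.1], [0, 0, 0]],
    [1, [0.1, 0, 0.1], [0, 0, 0]],
    [1, [0.1, 0, 0.1], [0, 0, 0]],
  ],
  force=25,
)

```text
clock: 37.6
ee_pos: [458.3, -37.1, 66.6]
orientation: [-0.127, 0.992, -0.0, 0.0]
wrist_force: [-2.1, 0.1, 5.8]
opening: 59.5
grasp_force: 26.6
```

Request:
step_arm(
  targets=[
    [1, [0.4, 0, 0], [0, 0, 0]],
    [1, [0.8, 0, 0.05], [0, 0, 0]],
    [1, [1.2, 0, 0.1], [0, 0, 0]],
    [1, [1.6, 0, 0.1], [0, 0, 0]],
    [1, [1.9, 0, 0.1], [0, 0, 0]],
    [1, [1.9, 0, 0.1], [0, 0, 0]],
    [1, [1.9, 0, 0.1], [0, 0, 0]],
  ],
)

```text
clock: 38.48
ee_pos: [439.4, -41.9, 65.0]
orientation: [-0.127, 0.992, 0.0, -0.0]
wrist_force: [1.0, -0.8, 1.7]
opening: 59.7
grasp_force: 28.3
```

```bash
python3 - <<'E'
from rk import *
s=get_state();print(s["wrist_force"],s["grasp_force"])
p,d,c,P,H=shot("w17");rk(P,H,(100,130))
p,d=grab_frame("top");P=cloud("top",p,d);rk(P,hsv(p),(18,35))
E
```

```text
[ 0.97104218 -0.79804736  1.69735129] 28.346697986125946
8736 x' [-15.4  -6.3  12.4] y' [-25.6  28.5] zmax 79.0
  y' -28 x range [-15.2  11.4] ridge x 0.9
  y' -20 x range [-15.2  11.5] ridge x 0.7
  y' -12 x range [-15.3  11.6] ridge x 0.7
  y' -4 x range [-15.3  11.2] ridge x 0.8
  y' 4 x range [-15.3  11.2] ridge x 0.7
  y' 12 x range [-15.3  11.5] ridge x 0.8
  y' 20 x range [-15.3  12.2] ridge x 0.9
  y' 28 x range [-15.3  12. ] ridge x 1.3
none
```

Request:
step_arm(
  targets=[
    [0.2, [0, 0, 0], [0, 0, 0]],
    [-0.3, [0, 0, 0], [0, 0, 0]],
    [-1, [0, 0, 0], [0, 0, 0]],
    [-1, [0, 0, 0], [0, 0, 0]],
    [-1, [0, 0, -4], [0, 0, 0]],
    [-1, [-2, 0, -8], [0, 0, 0]],
    [-1, [-5, 0, -12], [0, 0, 0]],
    [-1, [-9, 0, -12], [0, 0, 0]],
    [-1, [-12, 0, -12], [0, 0, 0]],
    [-1, [-12, 0, -12], [0, 0, 0]],
  ],
)

```text
clock: 39.83
ee_pos: [556.9, -11.1, 184.5]
orientation: [-0.127, 0.992, 0.0, -0.0]
wrist_force: [-1.5, -0.7, -0.3]
opening: 85.3
grasp_force: 0.0
```

```bash
python3 - <<'E'
from rk import *
print(get_state()["ee_pos"])
p,d,c,P,H=shot("w18");rk(P,H,(100,130));rk(P,H,(18,35))
E
```

```text
[556.86345112 -11.13629466 184.48420415]
3474 x' [-13.6   3.4  17.5] y' [-25.4  28.4] zmax 79.2
  y' -28 x range [-11.   16.6] ridge x 2.4
  y' -20 x range [-12.3  17.1] ridge x 1.8
  y' -12 x range [-12.6  17.1] ridge x 1.9
  y' -4 x range [-12.9  17. ] ridge x 2.0
  y' 4 x range [-12.7  17.4] ridge x 2.2
  y' 12 x range [-12.7  17.4] ridge x 1.9
  y' 20 x range [-12.6  16.8] ridge x 2.2
  y' 28 x range [-11.   16.9] ridge x 1.1
2416 x' [19.9 38.5 51.4] y' [-27.3  27.4] zmax 82.4
  y' -28 x range [20.  50.7] ridge x 37.1
  y' -20 x range [20.1 51.4] ridge x 37.0
  y' -12 x range [20.1 51.4] ridge x 36.5
  y' -4 x range [19.9 50.7] ridge x 37.1
  y' 4 x range [19.9 51.2] ridge x 37.4
  y' 12 x range [20.  51.3] ridge x 37.5
  y' 20 x range [20.  51.2] ridge x 37.4
  y' 28 x range [20.3 50.5] ridge x 37.0
```

Both are down: blue at x'≈2 and yellow behind it at ≈36. I'll compare them with the starting view.

```bash
python3 - <<'E'
from rk import *
P,H=load("w1");rk(P,H,(100,130));rk(P,H,(18,35))
p,d=grab_frame("top");P2=cloud("top",p,d);P1=cloud("top",cv2.imread("pics/top0.png"),np.load("pics/top0.npy"))
print("TOP start");rk(P1,hsv(cv2.imread("pics/top0.png")),(100,130));print("TOP now");rk(P2,hsv(p),(100,130))
H=hsv(p)
m=((H[...,0]<8)|(H[...,0]>174))&(H[...,1]>110)&(P2[...,2]>42)&(P2[...,2]<70)&(abs(P2[...,0]-609)<40)&(abs(P2[...,1]-240)<50);print("red",m.sum(),rect(P2[m]))
E
```

```text
1882 x' [-15.   -3.2  14.1] y' [-26.2  27. ] zmax 79.1
  y' -28 x range [-14.3  12.5] ridge x 1.4
  y' -20 x range [-14.7  13.7] ridge x 0.5
  y' -12 x range [-14.8  13.7] ridge x 0.9
  y' -4 x range [-14.8  13.9] ridge x 1.3
  y' 4 x range [-14.9  14. ] ridge x 1.4
  y' 12 x range [-14.8  13.8] ridge x 0.9
  y' 20 x range [-14.9  12.7] ridge x 1.0
  y' 28 x range [-14.   12.9] ridge x 0.4
1512 x' [18.7 26.4 52.6] y' [-27.   27.9] zmax 81.7
  y' -28 x range [18.9 52.5] ridge x 31.0
  y' -20 x range [18.7 52.4] ridge x 31.4
  y' -12 x range [18.7 52.5] ridge x 31.8
  y' -4 x range [18.8 48.7] ridge x 30.5
  y' 4 x range [18.8 49.8] ridge x 32.0
  y' 12 x range [18.8 52.5] ridge x 31.0
  y' 20 x range [18.9 52.4] ridge x 31.0
  y' 28 x range [19.  50.4] ridge x 32.7
TOP start
314 x' [-16.2   0.2  16.3] y' [-28.6  24.8] zmax 81.5
  y' -28 x range [-13.9  15.4] ridge x 1.0
  y' -20 x range [-15.4  15.1] ridge x 3.0
  y' -12 x range [-15.3  15.7] ridge x 1.5
  y' -4 x range [-15.8  15.8] ridge x 0.4
  y' 4 x range [-15.7  15.7] ridge x 0.0
  y' 12 x range [-15.8  15.9] ridge x 2.5
  y' 28 x range [-12.  14.] ridge x -0.2
TOP now
60 x' [-8.   7.2 15.8] y' [ 2.7 26. ] zmax 82.2
  y' 4 x range [ 4.  15.6] ridge x 7.4
  y' 12 x range [-7.6 15.4] ridge x 0.1
red 305 (array([610. , 239.2]), array([32.5, 56.3]), 14.1)
```

Everything is in place: blue and yellow are within about 2 mm of where they started, and red is on the tester. Handing in.

```bash
python3 -c "
from bench import *
print(job_done())"
```

```text
the job is handed in; nothing more can be done
None
```

I handed the job in with the red cell on the tester and blue and yellow back in the rack in their original order, each measured within about 3 mm of its start; blue stalled partway down, so I drew it to the stop by its ends, and no verdict came back.

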